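# Pack the sample transport case and shut its lid

## Task

Pack the tube carrier, the square bottle and the round bottle (which leans in the slanted steel stand) into the open transport case, one after another in any order, each standing upright and flat on the case's floor; they only just fit side by side. Set them down rather than dropping them, and only when all three are in, close the case's lid fully. Leave the amber bottle, the carton and the pipette where they are.

Things in the scene. Friction and masses are not known exactly. Their poses are not given: they have to be found in the camera images.
- case: Open aluminium case, fixed to the bench, outside 142 (x) x 148 (y) x 66 high, walls and floor 5 thick, inside 132 (x) x 138 (y). Origin: centre of its underside. Lid hinge on the +x rim. All fits with the carrier lengthwise along y (or x) against one side and both bottles next to each other beside it, some 4 mm of play around each.
- case_in (a point): Centre of the case's inner floor (5 above the bench), axes as the case.
- lid (a joint): Angle of the case's lid in rad: 0 = closed on the rim, about 1.6 to 1.75 = open, standing upright at the +x rim. Stiff hinge: it stays at any angle and must be pushed all the way down (2 to 4 N at the tab). The lid is a hollow shell 142 x 148 x 44 high (inside 40, walls 4); closed, its top is 110 above the bench.
- lid_hinge (a point): Middle of the hinge line, on the case's +x outer edge at rim height (71 in +x from the case's origin, 66 up). Axes turn with the lid: -x towards its free edge, z out of its top, y the hinge line.
- lid_tab (a point): Middle of the outer face (top when closed) of the black push tab on the lid's free edge. The tab sticks out 32 from the lid, is 70 wide (y) and 8 thick; this point is 158 from the hinge line in the lid's -x and 20 in the lid's z. The lid's top is 24 higher than this face. Axes as the lid.
- stand: Slanted steel stand, fixed to the bench: base plate 120 x 100 and a square open pocket (inside 66 x 66, walls 4 thick, 40 deep outside) tilted 0.6 rad (34 degrees) so that its mouth leans towards the stand's own -x. Origin: on the bench under the middle of the pocket. Fixed.
- round_bottle: Round white bottle, 60 diameter, body 46 high, then a shoulder up to 60, and a black cylindrical cap 36 diameter from 60 to 98. Origin: centre of its underside, z towards the cap. About 0.26 kg. It starts in the stand's pocket, tilted 0.6 rad; its underside lies on the pocket's floor. It must be drawn out along its own axis by some 45 mm to clear the pocket.
- square_bottle: Square white bottle, body 58 x 58 x 52 high, neck 40 diameter up to 60, black cylindrical cap 36 diameter from 60 to 98. Origin: centre of its underside, x and y along its sides. About 0.28 kg. Stands on the bench.
- tube_carrier: White block 60 (x) x 126 (y) x 50 high with two rows of grey tube caps up to 58, and a black upright carrying handle in its middle, 14 thick (x), 56 long (y), its top at 98. Origin: centre of its underside. About 0.32 kg. Stands on the bench.
- amber_bottle: Bystander: amber glass bottle, 68 diameter, 160 high, upright. Origin: centre of its underside. Leave alone.
- kit_carton: Bystander: brown carton 70 (x) x 110 (y) x 50 high. Origin: centre of its underside. Leave alone.
- pipette: Bystander: pipette lying flat, 230 long along its x (from -74 to 154), 32 wide, 26 high, black grip. Origin: underside, middle of the grip. Leave alone.
Not all that is in view belongs to the job. What is shaped like the square_bottle but purple or yellow is not meant.

How it is judged:
On the way, in this order (a step that is already met when the one before it is completed fails the run):
1. a first of the three things stands on the case's floor, lid still open (((x of tube_carrier in the frame of case_in between -0.066 and 0.066 m and y of tube_carrier in the frame of case_in between -0.066 and 0.066 m and z of tube_carrier in the frame of case_in between -0.005 and 0.007 m and angle between tube_carrier's own z axis and vertical below 0.12 rad) or (x of square_bottle in the frame of case_in between -0.066 and 0.066 m and y of square_bottle in the frame of case_in between -0.066 and 0.066 m and z of square_bottle in the frame of case_in between -0.005 and 0.007 m and angle between square_bottle's own z axis and vertical below 0.12 rad) or (x of round_bottle in the frame of case_in between -0.066 and 0.066 m and y of round_bottle in the frame of case_in between -0.066 and 0.066 m and z of round_bottle in the frame of case_in between -0.005 and 0.007 m and angle between round_bottle's own z axis and vertical below 0.12 rad)) and value of joint lid above 1 rad), for 0.2 s.
2. two of the three things stand on the case's floor, lid still open ((((x of tube_carrier in the frame of case_in between -0.066 and 0.066 m and y of tube_carrier in the frame of case_in between -0.066 and 0.066 m and z of tube_carrier in the frame of case_in between -0.005 and 0.007 m and angle between tube_carrier's own z axis and vertical below 0.12 rad) and (x of square_bottle in the frame of case_in between -0.066 and 0.066 m and y of square_bottle in the frame of case_in between -0.066 and 0.066 m and z of square_bottle in the frame of case_in between -0.005 and 0.007 m and angle between square_bottle's own z axis and vertical below 0.12 rad)) or ((x of tube_carrier in the frame of case_in between -0.066 and 0.066 m and y of tube_carrier in the frame of case_in between -0.066 and 0.066 m and z of tube_carrier in the frame of case_in between -0.005 and 0.007 m and angle between tube_carrier's own z axis and vertical below 0.12 rad) and (x of round_bottle in the frame of case_in between -0.066 and 0.066 m and y of round_bottle in the frame of case_in between -0.066 and 0.066 m and z of round_bottle in the frame of case_in between -0.005 and 0.007 m and angle between round_bottle's own z axis and vertical below 0.12 rad)) or ((x of square_bottle in the frame of case_in between -0.066 and 0.066 m and y of square_bottle in the frame of case_in between -0.066 and 0.066 m and z of square_bottle in the frame of case_in between -0.005 and 0.007 m and angle between square_bottle's own z axis and vertical below 0.12 rad) and (x of round_bottle in the frame of case_in between -0.066 and 0.066 m and y of round_bottle in the frame of case_in between -0.066 and 0.066 m and z of round_bottle in the frame of case_in between -0.005 and 0.007 m and angle between round_bottle's own z axis and vertical below 0.12 rad))) and value of joint lid above 1 rad), for 0.2 s.
3. all three things stand on the case's floor, lid still open (x of tube_carrier in the frame of case_in between -0.066 and 0.066 m and y of tube_carrier in the frame of case_in between -0.066 and 0.066 m and z of tube_carrier in the frame of case_in between -0.005 and 0.007 m and angle between each of tube_carrier, square_bottle, round_bottle's own z axis and vertical below 0.12 rad and x of square_bottle in the frame of case_in between -0.066 and 0.066 m and y of square_bottle in the frame of case_in between -0.066 and 0.066 m and z of square_bottle in the frame of case_in between -0.005 and 0.007 m and x of round_bottle in the frame of case_in between -0.066 and 0.066 m and y of round_bottle in the frame of case_in between -0.066 and 0.066 m and z of round_bottle in the frame of case_in between -0.005 and 0.007 m and value of joint lid above 1 rad), for 0.2 s.
At the end, for the whole second after the job is handed in: Carrier, square bottle and round bottle all stand inside the case with their undersides within 7 mm of its floor and tilted less than 0.12 rad, at rest; the lid is closed to less than 0.04 rad; amber bottle, carton and pipette are within 30 mm of where they started (x of tube_carrier in the frame of case_in between -0.066 and 0.066 m and y of tube_carrier in the frame of case_in between -0.066 and 0.066 m and z of tube_carrier in the frame of case_in between -0.005 and 0.007 m and angle between each of tube_carrier, square_bottle, round_bottle's own z axis and vertical below 0.12 rad and x of square_bottle in the frame of case_in between -0.066 and 0.066 m and y of square_bottle in the frame of case_in between -0.066 and 0.066 m and z of square_bottle in the frame of case_in between -0.005 and 0.007 m and x of round_bottle in the frame of case_in between -0.066 and 0.066 m and y of round_bottle in the frame of case_in between -0.066 and 0.066 m and z of round_bottle in the frame of case_in between -0.005 and 0.007 m and value of joint lid below 0.04 rad and velocity of joint lid below 0.05 rad/s and linear speed of each of tube_carrier, square_bottle, round_bottle below 0.02 m/s and distance of each of amber_bottle, kit_carton, pipette from where it was at the start of the episode below 0.03 m); the robot touches nothing.
It fails at once if one of the three things is dropped (falls faster than 0.7 m/s out of the fingers, a drop of about 25 mm) ((linear speed of tube_carrier above 0.7 m/s and contact force between the fingers and tube_carrier below 0.05 N) or (linear speed of square_bottle above 0.7 m/s and contact force between the fingers and square_bottle below 0.05 N) or (linear speed of round_bottle above 0.7 m/s and contact force between the fingers and round_bottle below 0.05 N)).
It fails at once if a bystander (amber bottle, carton or pipette) is pushed more than 30 mm from its place (distance of any of amber_bottle, kit_carton, pipette from where it was at the start of the episode above 0.03 m).
It also fails if it takes over 72 s, if anything falls off the work surface, if the arm or the gripper's body presses on something with over 40 N, if the wrist force passes 120 N, or if a joint passes its speed limit or range.

## Robot

A 6-joint arm with a two-finger parallel gripper is mounted at the origin on the work surface. World frame = base frame: x ahead of the robot, y to its left, z up, the work surface at z = 0. Lengths are in m, angles in rad, forces in N, time in s.
With the tool pointing down it reaches from about 0.25 to 0.725 m from the base axis. Payload 9.7 kg.
Tool frame: the origin (TCP) lies at the very end of the fingers, on their centre line; the grasp point (between the pads) lies 19 mm behind it (hold_point_z is the distance from the TCP to the grasp point, in m); z points along the fingers, y is the line along which they close (so a half turn about z gives the same grasp; the last joint's range is limited). The gripper opens to 85 mm and grips with 20 to 120 N. Pads are 22 mm wide; open, the fingers measure 114 mm over their backs; the gripper's body (76 mm by 85 mm) begins 54 mm behind the grasp point. The pads swing forward as they close: fully open they stand 13 mm farther back than shut.
Start: joints at [-1.325, 0.087, 0.176, 1.66, 0, 1.571], TCP at [0.134, -0.533, 0.198] pointing down, gripper open.
Joint ranges: [-3.13, 3.13], [-0.85, 1.81], [-1.15, 1.24], [-2.2, 2.28], [-1.44, 1.52], [-3.14, 3.14]. Speed limits (rad/s): [2.22, 2.22, 2.57, 3.14, 3.14, 3.14].

## Interface

Orientations are given as a unit quaternion [w, x, y, z].
In Python, from bench import read_state, camera, calibration, finish_job, hold_point_z gives the robot as it stands.
- The arm moves only by the shell command python3 -m pendant 'ROWS' [FORCE]. ROWS is JSON, one flat list of numbers, 5 for each row, row after row: the opening, from -1 (shut) to 1 (fully open), then the shift along the tool's x, y, z in m, then the turn about the tool's z in rad. In form: [hand, x, y, z, roll, hand, x, y, z, roll, ...]. A call has 1 to 10 rows; each row is the pose to reach, as a shift and turn from the pose commanded when the call began, along the tool's axes at that moment; what a row does not reach only later rows make up. A row lasts 1/8 s, in which the tool goes at most 62.5 mm and 10.7 degrees, less where a joint would pass 70% of its speed; a pose out of reach is approached as far as the arm can. A call with a gripper value outside its range is refused whole. The fingers move at their own pace and stop on an object; FORCE is the grip in N (left out, the last holds). Time passes only in rows, so rows that repeat a pose let the fingers close. It gives the time, the measured TCP pose, the force, the opening and the grip force at its end, in the units of the state.
- read_state(): the state, without advancing time (a new reading comes with each control period).
- camera(name): name is "side" or "top" or "wrist"; returns (picture, depth): 384x512x3 uint8, blue, green, red; 384x512 float32, m along the optical axis (not along the pixel's ray), 0 where there is no reading.
- calibration(name): a dict with "camera_matrix" (3x3 intrinsics, pixels), "world_to_cam" (4x4, takes a point from world to camera coordinates). Camera axes: x right, y up, looking along -z (the intrinsics and any distortion apply to the point x, -y, -z); pixel columns grow to the right and rows downward; lengths in m; the calibration is good to about 2 mm. The wrist camera is an equidistant fisheye: a pixel r from the principal point sees the ray r / f radians off the axis. A picture is of the moment at which its call begins: read the wrist's pose just before it. calibration takes no time and is no camera call; for the wrist camera it gives the pose at the moment of the call.
- finish_job(): hands the job in; it is judged then, once.
The state is a dict: "time": time; "joint_pos": joint angles; "joint_vel": joint speeds; "joint_torque": joint torques, N m; "tcp_pos": TCP position; "eef_rot": TCP orientation; "force": force on the tool from outside, world axes, zero at the start; "torque": the same for the moment, N m; "opening": finger opening in m; "grasp_force": force on a finger pad.
Only numpy, scipy, OpenCV 4.12 (cv2) and the standard library are available. Lean on these libraries where they do the work, as an engineer would, in place of code of your own. Each camera call takes 0.05 s, during which the arm holds its last target. There are 200 camera calls.

## Working session

There is one attempt and no reset: what is moved stays moved. The work goes in short steps, Python scripts to look and compute and a shell command to move; the robot and the scene stay as the last step left them, time stands still between calls to the robot, and variables do not carry over. Pictures are saved under pics/ and viewed, at most 10 in all, crops included, and the job is handed in when it is done.

```bash
ls; mkdir -p pics
cat > h.py <<'E'
import numpy as np, cv2
from bench import read_state, camera, calibration
def pts(name, depth, cal):
    K=np.array(cal["camera_matrix"]); T=np.linalg.inv(np.array(cal["world_to_cam"]))
    v,u=np.mgrid[0:384,0:512].astype(float)
    x=(u-K[0,2])/K[0,0]; y=(v-K[1,2])/K[1,1]
    P=np.stack([x*depth,-y*depth,-depth,np.ones_like(depth)],-1)
    return (P@T.T)[...,:3]
E
python3 - <<'E'
from h import *
s=read_state(); print(s)
for n in("top","side"):
    c=calibration(n); print(c)
    im,d=camera(n); np.savez(n,im=im,d=d); cv2.imwrite(f"pics/{n}.png",cv2.resize(im,(800,600)))
E
```

```text
pics
{'time': 0.0, 'joint_pos': array([-1.32496768e+00,  8.74526243e-02,  1.75115930e-01,  1.65980499e+00,
        6.00079487e-06,  1.57082452e+00]), 'joint_vel': array([ 1.13506926e-03, -1.57598547e-04,  9.14020644e-04, -1.39875204e-03,
       -3.69888114e-04,  6.49659873e-05]), 'joint_torque': array([-1.57052211e-03, -5.20393002e+01,  4.64799142e+01,  1.62578851e-02,
        3.07522566e-05,  3.84311207e-06]), 'tcp_pos': array([ 0.13378107, -0.53318988,  0.19737786]), 'eef_rot': array([-6.67970721e-04,  9.92457044e-01,  1.22591040e-01, -7.95055034e-05]), 'force': array([-0.00194814, -0.13777227,  1.15302373]), 'torque': array([-0.02215225, -0.03471875,  0.01030053]), 'grasp_force': 0.0, 'opening': 0.08560843211111585}
{'camera_matrix': array([[419.65020006,   0.        , 252.67659664],
       [  0.        , 419.65020006, 192.68628661],
       [  0.        ,   0.        ,   1.        ]]), 'world_to_cam': array([[-0.01144282, -0.99990087, -0.00820384, -0.05076888],
       [ 0.99174361, -0.01239667,  0.12763595, -0.56749193],
       [-0.127725  , -0.00667559,  0.99178716, -1.3943011 ],
       [ 0.        ,  0.        ,  0.        ,  1.        ]])}
{'camera_matrix': array([[379.05193608,   0.        , 257.38861458],
       [  0.        , 379.05193608, 189.65441194],
       [  0.        ,   0.        ,   1.        ]]), 'world_to_cam': array([[-0.89748608, -0.44092865, -0.0100324 ,  0.4514879 ],
       [ 0.31290426, -0.65260065,  0.69007486, -0.27019971],
       [-0.31082093,  0.6161934 ,  0.72366846, -1.09019649],
       [ 0.        ,  0.        ,  0.        ,  1.        ]])}
```

View pics/top.png

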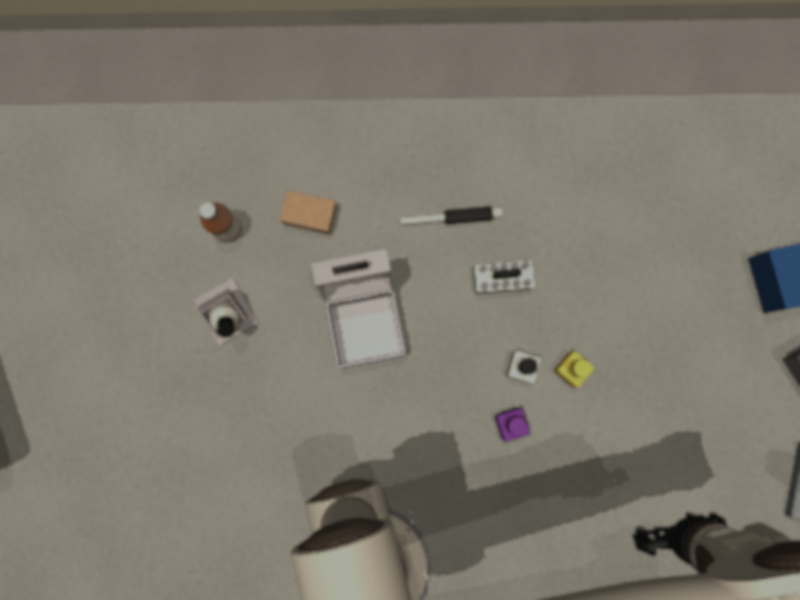

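View pics/side.png

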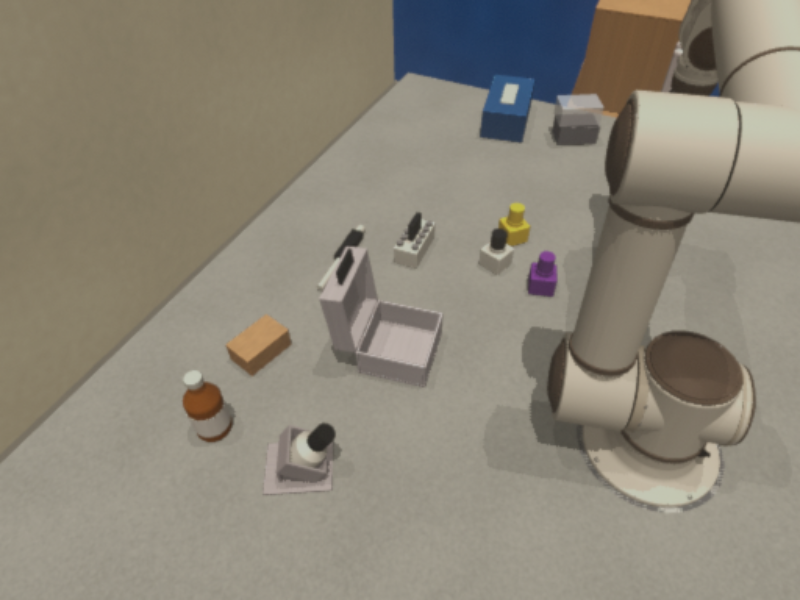

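Top view (800x600 pixels): the open case is at (367,328) with its lid up at (350,268), and the carrier is at (504,276). The white square bottle is at (524,366). The leaning round bottle is in the stand at (222,318). Bystanders: amber bottle (217,219), carton (308,212), pipette (455,216).

Square bottle candidates: white with a black cap (524,366), yellow (575,369), purple (513,424). The white one with the black cap fits the description.

```bash
cat > m.py <<'E'
from h import *
def rect(P,m,name):
    q=P[m]
    if len(q)<4: print(name,len(q));return
    r=cv2.minAreaRect((q[:,:2]*1000).astype(np.float32)); print(name,len(q),"ctr",np.round(r[0],1),"size",np.round(r[1],1),"ang",round(r[2],1),"mean",np.round(q.mean(0)*1000,1))
for n in("top","side"):
    z=np.load(n+".npz"); P=pts(n,z["d"],calibration(n)); im=z["im"].astype(int); hsv=cv2.cvtColor(z["im"],cv2.COLOR_BGR2HSV); np.save(n+"P",P)
    print(n)
    if n=="top":
        roi={k:(int(u*.64),int(v*.64)) for k,(u,v) in dict(case=(367,328),lid=(350,268),car=(504,276),sq=(524,366),rb=(222,318),amber=(217,219),carton=(308,212),pip=(470,216)).items()}
        ctr={k:P[v,u,:2] for k,(u,v) in roi.items()}; np.save("ctr",ctr,allow_pickle=True); print({k:np.round(c,3) for k,c in ctr.items()})
    def near(k,r): return np.hypot(*(P[...,:2]-ctr[k]).transpose(2,0,1))<r
    Z=P[...,2]
    rect(P,near("car",.1)&(Z>.035)&(Z<.07),"car body"); rect(P,near("car",.06)&(Z>.085)&(Z<.11),"car handle")
    rect(P,near("sq",.05)&(Z>.04)&(Z<.058),"sq body"); rect(P,near("sq",.05)&(Z>.085),"sq cap")
    rect(P,near("case",.12)&(Z>.055)&(Z<.075),"case rim"); rect(P,near("case",.09)&(Z>-.01)&(Z<.015),"floor")
    rect(P,near("lid",.1)&(Z>.19),"lid top"); 
    rect(P,near("rb",.08)&(Z>.07)&(hsv[...,2]<60),"rb cap"); rect(P,near("rb",.08)&(Z>.03)&(hsv[...,2]>130),"rb white")
    rect(P,near("rb",.08)&(Z>.015),"rb/stand"); rect(P,near("amber",.06)&(Z>.05),"amber");rect(P,near("carton",.08)&(Z>.03),"carton")
z=np.load("top.npz")["im"]
a=cv2.resize(z[150:290,110:265],None,fx=4,fy=4,interpolation=cv2.INTER_CUBIC)[:, :620]
b=cv2.resize(z[200:285,310:390],(340,360),interpolation=cv2.INTER_CUBIC)
c=np.zeros((600,800,3),np.uint8); a=cv2.resize(a,(450,406)); c[:406,:450]=a; c[:360,455:795]=b; cv2.imwrite("pics/crop1.png",c)
E
python3 m.py
```

```text
top
{'case': array([0.515, 0.008]), 'lid': array([0.608, 0.025]), 'car': array([ 0.612, -0.286]), 'sq': array([ 0.422, -0.321]), 'rb': array([0.529, 0.302]), 'amber': array([0.732, 0.313]), 'carton': array([0.767, 0.131]), 'pip': array([ 0.758, -0.224])}
car body 567 ctr [ 619.  -294.6] size [ 60.7 126.7] ang 3.7 mean [ 616.5 -292.    51.8]
car handle 83 ctr [ 618.7 -294.6] size [15.  56.5] ang 4.3 mean [ 618.1 -293.9   96.8]
sq body 180 ctr [ 422.4 -330.8] size [57.9 57.9] ang 72.0 mean [ 422.4 -326.1   50.6]
sq cap 101 ctr [ 421.7 -330.9] size [32.2 32.1] ang 88.8 mean [ 421.9 -330.6   97.1]
case rim 769 ctr [526.9  11.6] size [182.6 147.6] ang 10.6 mean [564.1  18.8  66.1]
floor 1677 ctr [499.8   5.7] size [148.3 179.1] ang 10.2 mean [507.7   5.6   3.8]
lid top 695 ctr [613.7  27.6] size [ 46.2 147.4] ang 10.9 mean [612.9  27.1 208.1]
rb cap 103 ctr [511.  291.8] size [31.3 36.9] ang 89.1 mean [509.8 291.8 111.5]
rb white 145 ctr [544.5 320. ] size [84.8 68.2] ang 30.0 mean [542.5 317.6  76.4]
rb/stand 614 ctr [537.  311.3] size [106.5  75.6] ang 30.0 mean [540.8 309.1  75.3]
ambe
[... 463 characters left out ...]
 35.1] ang 20.2 mean [ 417.9 -329.1   95.8]
case rim 798 ctr [524.5  10.4] size [184.6 151.7] ang 11.2 mean [546.   11.7  65.6]
floor 1146 ctr [507.4  12.1] size [172.4 163.8] ang 83.5 mean [510.5   1.7   5.2]
lid top 575 ctr [611.8  25.5] size [ 46.9 152.5] ang 10.7 mean [605.7  38.3 209.6]
rb cap 191 ctr [504.9 299.1] size [43.3 30. ] ang 57.3 mean [504.9 300.8 108.5]
rb white 521 ctr [544.8 314.3] size [85.7 76.5] ang 29.0 mean [543.1 323.5  73. ]
rb/stand 1085 ctr [535.3 310. ] size [106.4  78. ] ang 28.5 mean [531.2 321.5  73.5]
amber 759 ctr [735.7 326. ] size [67.9 54.9] ang 49.9 mean [728.1 330.3 107.4]
carton 725 ctr [768.3 133.3] size [111.2  73.2] ang 76.7 mean [764.1 138.3  48. ]
```

View pics/crop1.png

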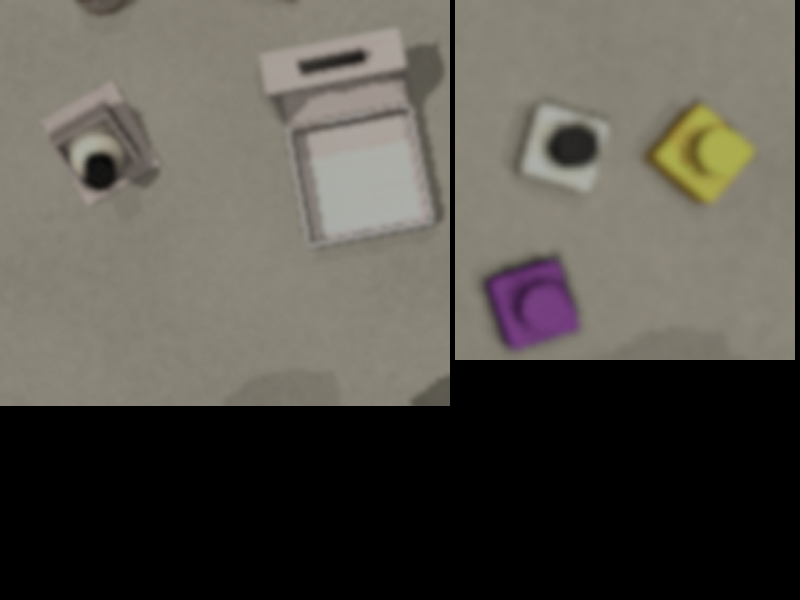

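The crop shows the white body with a black cap at (565,145). Yellow is at (705,153) and purple at (533,303), so the square bottle is confirmed. Next I move above the carrier.

```bash
cat > to.py <<'E'
# usage: to.py x y z [mm] [tool-y angle deg] -> shift in tool axes
import sys
from h import *
from scipy.spatial.transform import Rotation as R
s=read_state(); q=s["eef_rot"]; M=R.from_quat([q[1],q[2],q[3],q[0]]).as_matrix()
t=np.array([float(a) for a in sys.argv[1:4]])/1000
a=np.degrees(np.arctan2(M[1,1],M[0,1])); print("t",round(s["time"],2),"tcp",np.round(s["tcp_pos"]*1000,1),"yang",round(a,2),"f",np.round(s["force"],1),"open",round(s["opening"]*1000,1),"gf",round(s["grasp_force"],1),"q",np.round(s["joint_pos"],2))
d=(float(sys.argv[4])-a+180)%360-180 if len(sys.argv)>4 else 0
print("shift",np.round(M.T@(t-s["tcp_pos"]),4),"roll",round(-np.radians(d),4))
E
python3 -m pendant '[1,0.527,-0.114,0.04,-1.395,1,0.527,-0.114,0.04,-1.395,1,0.527,-0.114,0.04,-1.395,1,0.527,-0.114,0.04,-1.395,1,0.527,-0.114,0.04,-1.395,1,0.527,-0.114,0.04,-1.395,1,0.527,-0.114,0.04,-1.395,1,0.527,-0.114,0.04,-1.395,1,0.527,-0.114,0.04,-1.395,1,0.527,-0.114,0.04,-1.395]' 30; python3 to.py 617 -294.4 66 4
python3 - <<'E'
from h import *
c=calibration("wrist"); im,d=camera("wrist"); cv2.imwrite("pics/w1.png",im); np.savez("w1",im=im,d=d); print(c)
print(np.linalg.inv(c["world_to_cam"])[:3,3]-read_state()["tcp_pos"])
E
```

```text
time: 1.35
tcp_pos: [0.619, -0.2925, 0.1558]
eef_rot: [-0.001, 0.681, 0.733, -0.0]
force: [-0.0, 0.0, 0.0]
opening: 0.0854
grasp_force: 0.0
t 1.35 tcp [ 619.  -292.5  155.8] yang 4.2 f [-0.  0.  0.] open 85.4 gf 0.0 q [-0.44  0.42  0.49  1.65  0.    1.06]
shift [-0.0019 -0.002   0.0898] roll 0.0035
{'camera_matrix': array([[297.31863964,   0.        , 258.0145716 ],
       [  0.        , 297.31863964, 191.93249788],
       [  0.        ,   0.        ,   1.        ]]), 'world_to_cam': array([[ 0.99729213,  0.07350325, -0.00238475, -0.59634095],
       [-0.07139261,  0.95985397, -0.27126268,  0.34839771],
       [-0.01764968,  0.27069839,  0.9625024 , -0.24810116],
       [ 0.        ,  0.        ,  0.        ,  1.        ]])}
[-0.00260398  0.07021707  0.17530672]
```

View pics/w1.png

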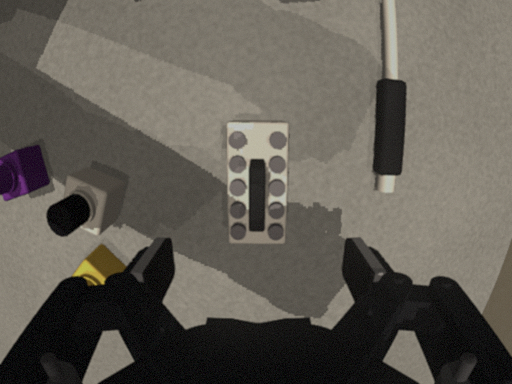

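The wrist view shows the carrier at (258,183) with its handle at (257,195), between the open fingers at (155,260) and (355,260). I'll refine the handle position from its depth.

```bash
cat >> h.py <<'E'
def wpts(depth, cal):
    K=np.array(cal["camera_matrix"]); T=np.linalg.inv(np.array(cal["world_to_cam"]))
    v,u=np.mgrid[0:384,0:512].astype(float)
    a=(u-K[0,2])/K[0,0]; b=(v-K[1,2])/K[1,1]; r=np.hypot(a,b)+1e-9
    k=np.tan(np.minimum(r,1.4))/r
    P=np.stack([a*k*depth,-b*k*depth,-depth,np.ones_like(depth)],-1)
    return (P@T.T)[...,:3]
def rect(P,m,name):
    q=P[m]
    if len(q)<4: print(name,len(q));return
    r=cv2.minAreaRect((q[:,:2]*1000).astype(np.float32)); print(name,len(q),"ctr",np.round(r[0],1),"size",np.round(r[1],1),"ang",round(r[2],1),"mean",np.round(q.mean(0)*1000,1))
def wrist():
    c=calibration("wrist"); im,d=camera("wrist"); return im,wpts(d,c)
E
python3 - <<'E'
from h import *
z=np.load("w1.npz"); P=wpts(z["d"],calibration("wrist")); Z=P[...,2]
def near(x,y,r): return np.hypot(P[...,0]-x,P[...,1]-y)<r
rect(P,near(.617,-.294,.045)&(Z>.085)&(Z<.11),"handle")
rect(P,near(.617,-.294,.09)&(Z>.035)&(Z<.07),"body")
rect(P,near(.42,-.332,.04)&(Z>.035)&(Z<.057),"sq")
rect(P,near(.42,-.332,.04)&(Z>.085)&(Z<.11),"sqcap")
E
```

```text
handle 1086 ctr [ 618.  -296.8] size [13.5 55.1] ang 3.7 mean [ 617.7 -295.4   98.5]
body 6161 ctr [ 617.5 -297.6] size [ 59.8 125.4] ang 3.9 mean [ 617.  -290.5   53.8]
sq 1438 ctr [ 421.8 -333.9] size [58.2 58.2] ang 71.5 mean [ 434.3 -326.1   49.6]
sqcap 926 ctr [ 421.6 -334.2] size [36.1 35.2] ang 29.1 mean [ 424.8 -332.    97. ]
```

```bash
python3 -m pendant '[0,-0.004,-0.001,0.05,0,0,-0.004,-0.001,0.09,0,0,-0.004,-0.001,0.09,0,-1,-0.004,-0.001,0.09,0,-1,-0.004,-0.001,0.09,0,-1,-0.004,-0.001,0.09,0,-1,-0.004,-0.001,0.09,0,-1,-0.004,-0.001,0.09,0]' 40; python3 to.py 617 -296.5 180
```

```text
time: 2.4
tcp_pos: [0.6166, -0.2987, 0.0682]
eef_rot: [0.0, 0.682, 0.731, 0.0]
force: [0.0, 0.5, -0.3]
opening: -0.0002
grasp_force: 0.0
t 2.4 tcp [ 616.6 -298.7   68.2] yang 4.02 f [ 0.   0.5 -0.3] open -0.2 gf 0.0 q [-0.45  0.4   0.31  1.47 -0.    1.05]
shift [ 0.0022  0.0006 -0.1118] roll -0.0
```

Run:
```python
from h import *
im,P=wrist(); cv2.imwrite("pics/w2.png",im[100:])
Z=P[...,2]
def near(x,y,r): return np.hypot(P[...,0]-x,P[...,1]-y)<r
rect(P,near(.617,-.294,.045)&(Z>.085)&(Z<.11),"handle")
rect(P,near(.617,-.294,.09)&(Z>.035)&(Z<.07),"body")
```

```text
handle 1284 ctr [ 618.5 -281. ] size [26.9 24.4] ang 82.1 mean [ 617.6 -279.1   98.2]
body 9503 ctr [ 618.4 -290.6] size [ 60.5 114. ] ang 4.0 mean [ 617.3 -272.7   53.1]
```

View pics/w2.png

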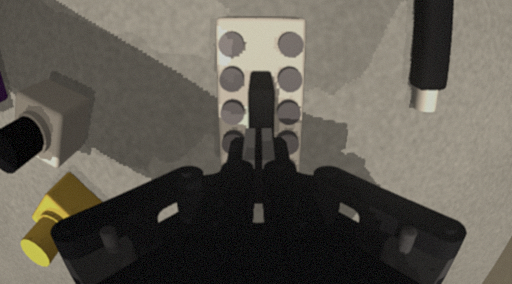

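The fingers sit on either side of the handle at (260,150), but the grip reads zero. I'll give them more time and try a small lift.

```bash
python3 -m pendant '[-1,0,0,0,0,-1,0,0,0,0,-1,0,0,0,0,-1,0,0,0,0]' 40;  python3 - <<'E'
from h import *
im,P=wrist(); cv2.imwrite("pics/w3.png",cv2.resize(im[190:330,180:340],None,fx=4,fy=4,interpolation=cv2.INTER_CUBIC))
E
```

```text
time: 2.95
tcp_pos: [0.6165, -0.2987, 0.0681]
eef_rot: [-0.0, 0.682, 0.731, -0.0]
force: [0.4, 0.3, 0.1]
opening: 0.0001
grasp_force: 0.0
```

View pics/w3.png

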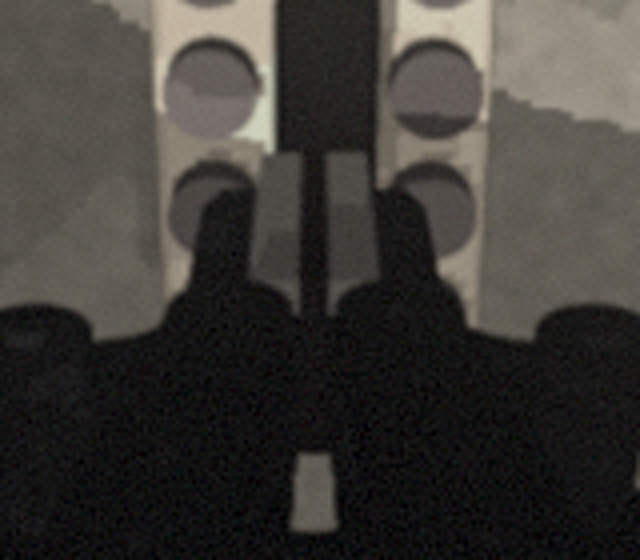

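Run:
```python
from h import *
im,P=wrist()
for v in (212,222,229,233,240,250,258): print(v,[tuple(np.round(P[v,u]*1000).astype(int)) for u in (235,242,249,258,266,280)])
```

```text
212 [(np.int64(602), np.int64(-297), np.int64(59)), (np.int64(607), np.int64(-297), np.int64(58)), (np.int64(611), np.int64(-282), np.int64(97)), (np.int64(616), np.int64(-281), np.int64(99)), (np.int64(620), np.int64(-281), np.int64(98)), (np.int64(632), np.int64(-294), np.int64(59))]
222 [(np.int64(602), np.int64(-304), np.int64(58)), (np.int64(607), np.int64(-307), np.int64(50)), (np.int64(612), np.int64(-288), np.int64(97)), (np.int64(617), np.int64(-287), np.int64(97)), (np.int64(621), np.int64(-287), np.int64(98)), (np.int64(633), np.int64(-305), np.int64(50))]
229 [(np.int64(602), np.int64(-313), np.int64(50)), (np.int64(607), np.int64(-312), np.int64(51)), (np.int64(612), np.int64(-287), np.int64(108)), (np.int64(617), np.int64(-287), np.int64(108)), (np.int64(621), np.int64(-287), np.int64(108)), (np.int64(634), np.int64(-310), np.int64(50))]
233 [(np.int64(602), np.int64(-313), np.int64(56)), (np.int64(607), np.int64(-315), np.int64(52)), (np.int64(612), np.int64(-287), np.int64(112)), (np.int64(617), np.int64(-287), np.int64(112)), (np.int64(620), np.int64(-287), np.int64(
[... 232 characters left out ...]
), np.int64(120)), (np.int64(620), np.int64(-287), np.int64(120)), (np.int64(628), np.int64(-290), np.int64(112))]
250 [(np.int64(606), np.int64(-293), np.int64(121)), (np.int64(610), np.int64(-292), np.int64(122)), (np.int64(613), np.int64(-288), np.int64(130)), (np.int64(617), np.int64(-287), np.int64(131)), (np.int64(620), np.int64(-287), np.int64(131)), (np.int64(627), np.int64(-290), np.int64(123))]
258 [(np.int64(607), np.int64(-292), np.int64(131)), (np.int64(610), np.int64(-288), np.int64(137)), (np.int64(613), np.int64(-287), np.int64(138)), (np.int64(617), np.int64(-287), np.int64(138)), (np.int64(620), np.int64(-287), np.int64(138)), (np.int64(626), np.int64(-290), np.int64(131))]
```

```bash
python3 -m pendant '[0,0,0,-0.04,0,0,0,0,-0.04,0,0,0,0,-0.04,0,0,0,0,-0.04,0]' 40
python3 - <<'E'
from h import *
im,P=wrist(); cv2.imwrite("pics/w4.png",im[150:])
s=read_state(); print(s["tcp_pos"],s["opening"])
Q=P.reshape(-1,3); t=s["tcp_pos"]
m=(np.abs(Q[:,0]-t[0])<.06)&(np.abs(Q[:,1]-t[1])<.03)&(Q[:,2]>.1)
h=Q[m]; 
for a in np.arange(-.06,.06,.01):
    k=(h[:,0]-t[0]>a)&(h[:,0]-t[0]<a+.01); print(round(a,2),k.sum(),np.round(np.percentile(h[k,2]-t[2],[0,5,50])*1000) if k.sum() else "", np.round(np.median(h[k,1]-t[1])*1000) if k.sum() else "")
E
```

```text
time: 3.55
tcp_pos: [0.6161, -0.2985, 0.107]
eef_rot: [-0.001, 0.682, 0.731, -0.0]
force: [0.2, -0.6, 0.3]
opening: 0.0427
grasp_force: 0.0
[ 0.61610379 -0.29852252  0.10696659] 0.04267655691149102
-0.06 3695 [ 82.  93. 126.] 8.0
-0.05 5159 [ 77.  88. 108.] 2.0
-0.04 1566 [42. 52. 89.] 5.0
-0.03 3984 [ 34.  48. 105.] 10.0
-0.02 3318 [ 39. 102. 126.] 18.0
-0.01 2648 [ -7. 109. 123.] 11.0
0.0 2817 [ -6. 109. 124.] 12.0
0.01 3287 [ 97. 106. 125.] 20.0
0.02 3876 [ 35.  46. 102.] 14.0
0.03 1442 [42. 51. 89.] 11.0
0.04 4488 [ 77.  87. 104.] 9.0
0.05 4475 [ 81.  92. 121.] 15.0
```

View pics/w4.png

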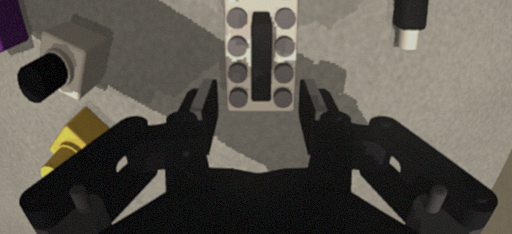

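The half-open fingertips are about 34 mm above the reported TCP, measured by depth against the known heights. So I must command about 33 mm lower than I assumed.

```bash
python3 -c "
import bench; print(bench.hold_point_z)"; python3 -m pendant '[0,0.002,0.001,0.04,0,0,0.002,0.001,0.072,0,0,0.002,0.001,0.072,0,-1,0.002,0.001,0.072,0,-1,0.002,0.001,0.072,0,-1,0.002,0.001,0.072,0,-1,0.002,0.001,0.072,0]' 40; python3 to.py 617 -296.5 150 100.7
```

```text
0.0187
time: 4.47
tcp_pos: [0.6183, -0.2971, 0.0381]
eef_rot: [0.001, 0.682, 0.731, 0.0]
force: [-0.3, 0.2, 6.4]
opening: 0.0135
grasp_force: 40.6
t 4.47 tcp [ 618.3 -297.1   38.1] yang 4.01 f [-0.3  0.2  6.4] open 13.5 gf 40.6 q [-0.45  0.41  0.25  1.41 -0.    1.05]
shift [ 0.0005 -0.0009 -0.1119] roll -1.6876
```

```bash
python3 -m pendant '[-1,0,0,-0.05,0,-1,0,0,-0.105,0,-1,0.125,-0.11,-0.105,-1.688,-1,0.125,-0.11,-0.105,-1.688,-1,0.125,-0.11,-0.105,-1.688,-1,0.125,-0.11,-0.105,-1.688,-1,0.125,-0.11,-0.105,-1.688,-1,0.125,-0.11,-0.105,-1.688,-1,0.125,-0.11,-0.105,-1.688,-1,0.125,-0.11,-0.105,-1.688]' 60; python3 to.py 511.7 -28.4 140 100.7
```

```text
time: 5.72
tcp_pos: [0.4988, -0.1796, 0.1413]
eef_rot: [0.0, -0.003, 1.0, -0.0]
force: [0.1, -0.3, -3.6]
opening: 0.0129
grasp_force: 59.7
t 5.72 tcp [ 498.8 -179.6  141.3] yang 90.31 f [ 0.1 -0.3 -3.6] open 12.9 gf 59.7 q [-0.35  0.03  0.    1.55  0.   -0.35]
shift [-0.0137  0.1511  0.0013] roll -0.1813
```

```bash
python3 -m pendant '[-1,0,0,0,-0.18,-1,0,0,0,-0.18,-1,-0.014,0.151,0.001,-0.18,-1,-0.014,0.151,0.001,-0.18,-1,-0.014,0.151,0.001,-0.18,-1,-0.014,0.151,0.001,-0.18,-1,-0.014,0.151,0.001,-0.18]' 60; python3 to.py 511.7 -28.4 140 100.7
python3 - <<'E'
from h import *
im,P=wrist(); cv2.imwrite("pics/w5.png",im); np.save("w5P",P); np.save("w5i",im)
Z=P[...,2]
r=(Z>.056)&(Z<.074)
C=np.array([.505,.007]); a=np.radians(10.7); R=np.array([[np.cos(a),-np.sin(a)],[np.sin(a),np.cos(a)]])
L=(P[...,:2]-C)@R*1000  # local
box=r&(np.abs(L[...,0])<90)&(np.abs(L[...,1])<90)
q=L[box]
for nm,m,ax in (("-x wall",(q[:,0]<-55)&(abs(q[:,1])<60),0),("+y wall",(q[:,1]>58)&(abs(q[:,0])<55),1),("-y wall",(q[:,1]<-58)&(abs(q[:,0])<55),1)):
    w=q[m]; 
    if len(w)>10:
        p=np.polyfit(w[:,1-ax],w[:,ax],1); print(nm,len(w),np.round(np.percentile(w[:,ax],[2,50,98]),1),"slope deg",round(np.degrees(np.arctan(p[0])),2), "at0",round(p[1],1))
t=Z[box]; 
# carrier body in hand
m=(Z>.14)&(Z<.17)&(np.abs(L[...,0])<80)&(L[...,1]<0)&(L[...,1]>-80); rect(np.dstack([L/1000,Z]),m,"carrier local")
m=(Z<.015)&(np.abs(L[...,0])<70)&(np.abs(L[...,1])<72); rect(np.dstack([L/1000,Z]),m,"floor local")
E
```

```text
time: 6.6
tcp_pos: [0.513, -0.029, 0.1402]
eef_rot: [0.0, -0.088, 0.996, -0.0]
force: [0.5, -0.1, -4.0]
opening: 0.0129
grasp_force: 60.3
t 6.6 tcp [513.  -29.  140.2] yang 100.13 f [ 0.5 -0.1 -4. ] open 12.9 gf 60.3 q [-0.06 -0.01 -0.04  1.54 -0.   -0.23]
shift [0.0012 0.0008 0.0002] roll -0.0099
-x wall 795 [-69.5 -66.9 -64.4] slope deg 0.12 at0 -66.9
+y wall 942 [66.9 68.1 72. ] slope deg -0.23 at0 68.7
carrier local 10677 ctr [  1.5 -36.6] size [ 60.5 126. ] ang 89.5 mean [-31.5 -36.4 155.2]
floor local 5812 ctr [2.2 1.6] size [138.4 139.1] ang 2.7 mean [-3.5 39.3  5.5]
```

View pics/w5.png

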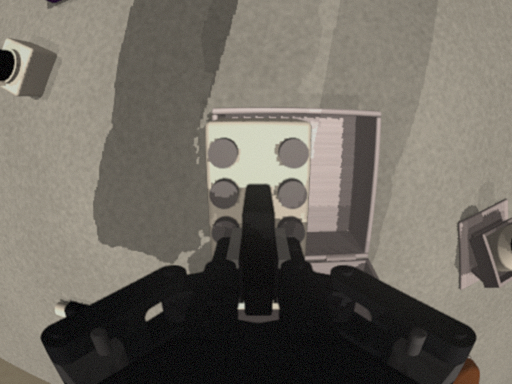

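The view shows the carrier (258,180) aligned over the case: the -x rim is at (295,112) and the +y rim at (375,185). I'll lower it with small corrections.

```bash
python3 -m pendant '[-1,0,-0.0015,0.02,-0.005,-1,0,-0.0015,0.035,-0.005,-1,0,-0.0015,0.048,-0.005,-1,0,-0.0015,0.06,-0.005,-1,0,-0.0015,0.072,-0.005,-1,0,-0.0015,0.083,-0.005,-1,0,-0.0015,0.09,-0.005,-1,0,-0.0015,0.095,-0.005,-1,0,-0.0015,0.097,-0.005,-1,0,-0.0015,0.097,-0.005]' 60; python3 to.py 511.7 -28.4 43 100.5
```

```text
time: 7.9
tcp_pos: [0.5136, -0.0302, 0.0436]
eef_rot: [0.0, -0.092, 0.996, -0.0]
force: [-1.0, -0.7, -1.4]
opening: 0.0126
grasp_force: 60.5
t 7.9 tcp [513.6 -30.2  43.6] yang 100.55 f [-1.  -0.7 -1.4] open 12.6 gf 60.5 q [-0.06 -0.   -0.21  1.36  0.   -0.24]
shift [0.0015 0.0021 0.0006] roll 0.001
```

```bash
python3 -m pendant '[-1,0,0,0.001,0,-0.4,0,0,0.001,0,-0.4,0,0,0.001,0,-0.4,0,0,-0.02,0,-0.4,0,0,-0.08,0,0.3,0,0,-0.1,0]' 60
python3 - <<'E'
from h import *
im,P=wrist(); Z=P[...,2]
C=np.array([.507,.005]); a=np.radians(10.5); R=np.array([[np.cos(a),-np.sin(a)],[np.sin(a),np.cos(a)]])
L=(P[...,:2]-C)@R
m=(Z>.045)&(Z<.068)&(np.abs(L[...,0])<.064)&(L[...,1]<0.005)&(L[...,1]>-.068); rect(np.dstack([L,Z]),m,"carrier local")
print(np.percentile(Z[m],[10,30,50,90]))
E
python3 to.py 421.8 -334 130 71.5
```

```text
time: 8.65
tcp_pos: [0.5146, -0.0302, 0.1466]
eef_rot: [0.002, -0.092, 0.996, -0.0]
force: [1.0, -0.0, -1.0]
opening: 0.0425
grasp_force: 0.0
carrier local 7000 ctr [ -0.3 -36.8] size [ 62.4 126.5] ang 90.0 mean [ -6.8 -36.4  57.9]
[0.05416431 0.05500482 0.05565237 0.06353623]
t 8.7 tcp [515.  -30.2 148. ] yang 100.56 f [0.2 0.  1.5] open 50.4 gf 0.0 q [-0.06 -0.01 -0.03  1.55 -0.   -0.24]
shift [ 0.1474 -0.2815  0.0175] roll 0.5071
```

```bash
python3 -m pendant '[0.5,0.147,-0.28,0.0,0.507,0.5,0.147,-0.28,0.0,0.507,0.5,0.147,-0.28,0.0,0.507,0.5,0.147,-0.28,0,0.507,0.5,0.147,-0.28,0.018,0.507,0.5,0.147,-0.28,0.018,0.507,0.5,0.147,-0.28,0.018,0.507]' 40
python3 - <<'E'
from h import *
im,P=wrist(); Z=P[...,2]
def near(x,y,r): return np.hypot(P[...,0]-x,P[...,1]-y)<r
rect(P,near(.42,-.332,.045)&(Z>.035)&(Z<.057),"sq")
rect(P,near(.42,-.332,.03)&(Z>.085)&(Z<.11),"sqcap")
E
python3 to.py 421.8 -334 40 71.5
```

```text
time: 9.57
tcp_pos: [0.4198, -0.3323, 0.1244]
eef_rot: [-0.0, 0.161, 0.987, 0.0]
force: [-0.1, 0.0, -0.1]
opening: 0.0639
grasp_force: 0.0
sq 2046 ctr [ 421.7 -333.5] size [57.4 57.8] ang 72.4 mean [ 411.3 -329.7   51. ]
sqcap 1920 ctr [ 421.3 -333.2] size [34.5 35.7] ang 54.3 mean [ 419.8 -332.7   97.5]
t 9.62 tcp [ 420.3 -331.7  124.9] yang 71.51 f [-0.4 -0.1  0.8] open 63.7 gf 0.0 q [-0.67  0.04 -0.02  1.52  0.   -0.35]
shift [-0.0022 -0.0017  0.0849] roll 0.0002
```

```bash
python3 -m pendant '[0.5,-0.002,-0.002,0.05,-0.006,0.5,-0.002,-0.002,0.091,-0.006,0.5,-0.002,-0.002,0.091,-0.006,-1,-0.002,-0.002,0.091,-0.006,-1,-0.002,-0.002,0.091,-0.006,-1,-0.002,-0.002,0.091,-0.006,-1,-0.002,-0.002,0.091,-0.006,-1,-0.002,-0.002,0.091,-0.006]' 50; python3 to.py 450 -200 140 100.5
```

```text
time: 10.62
tcp_pos: [0.4228, -0.3352, 0.0368]
eef_rot: [0.002, 0.158, 0.988, -0.0]
force: [0.6, 3.6, 7.2]
opening: 0.0347
grasp_force: 49.8
t 10.62 tcp [ 422.8 -335.2   36.8] yang 71.88 f [0.6 3.6 7.2] open 34.7 gf 49.8 q [-0.67  0.06 -0.17  1.34  0.   -0.35]
shift [ 0.0158  0.1369 -0.1033] roll -0.4996
```

```bash
python3 -m pendant '[-1,0,0,-0.06,0,-1,0,0,-0.123,0,-1,0,0,-0.123,-0.3,-1,-0.1,0.34,-0.123,-0.5,-1,-0.1,0.34,-0.123,-0.5,-1,-0.1,0.34,-0.123,-0.5,-1,-0.1,0.34,-0.123,-0.5,-1,-0.1,0.34,-0.123,-0.5,-1,-0.1,0.34,-0.123,-0.5]' 50; python3 to.py 531.3 44.1 145 100.5
```

```text
time: 11.75
tcp_pos: [0.6234, -0.0583, 0.1619]
eef_rot: [0.0, -0.087, 0.996, -0.019]
force: [-16.8, -117.6, 52.6]
opening: 0.0345
grasp_force: 162.9
t 11.75 tcp [623.4 -58.3 161.9] yang 99.98 f [ -16.8 -117.6   52.6] open 34.5 gf 162.9 q [-0.07  0.26  0.3   1.61 -0.04 -0.25]
shift [0.0729 0.1173 0.0128] roll -0.0091
```

That was my sign error: the tool has run into the side of the lid. I'm backing off now.

```bash
python3 -m pendant '[-1,0,-0.02,0,0,-1,0,-0.06,0,0,-1,0,-0.1,0,0,-1,0,-0.1,0,0]' 50; python3 to.py 450 -60 160 100.5
python3 - <<'E'
from h import *
im,P=wrist(); cv2.imwrite("pics/w6.png",im); s=read_state(); print({k:s[k] for k in("time","force")})
Z=P[...,2]; t=s["tcp_pos"]
def near(x,y,r): return np.hypot(P[...,0]-x,P[...,1]-y)<r
rect(P,near(t[0],t[1],.05)&(Z>.15)&(Z<.19),"body")
im,d=camera("side"); cv2.imwrite("pics/s2.png",im[100:300,60:420]); np.savez("side2",im=im,d=d)
P=pts("side",d,calibration("side")); Z=P[...,2]
rect(P,near(.615,.025,.11)&(Z>.19)&(Z<.215),"lid top")
E
```

```text
time: 12.25
tcp_pos: [0.6407, -0.1438, 0.1573]
eef_rot: [0.0, -0.09, 0.996, -0.0]
force: [-0.2, 1.0, -3.5]
opening: 0.0347
grasp_force: 136.8
t 12.25 tcp [ 640.7 -143.8  157.3] yang 100.33 f [-0.2  1.  -3.5] open 34.7 gf 136.8 q [-0.22  0.34  0.39  1.62 -0.   -0.4 ]
shift [ 0.1726  0.1166 -0.0028] roll -0.003
{'time': 12.3, 'force': array([ 0.09702468,  0.08328585, -2.89883559])}
body 6159 ctr [ 622.5 -162.2] size [49.3 74.6] ang 23.9 mean [ 619.5 -162.4  174.9]
lid top 344 ctr [634.5  29.8] size [ 34.5 150. ] ang 10.0 mean [629.2  37.6 199. ]
```

View pics/s2.png

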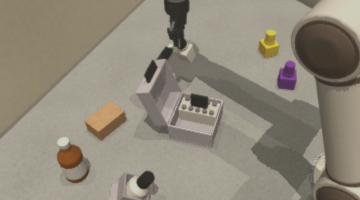

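The side view shows the carrier standing in the case at (197,105), the lid still open at (160,90), and the bottle still in the gripper at (178,50). I'll check how the bottle sits in the grip with the wrist picture.

View pics/w6.png

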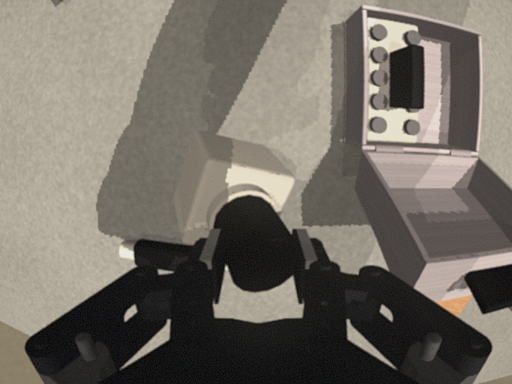

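The wrist view shows the bottle still gripped by its cap at (255,240), but its body has swung towards the camera at (235,175). It is tilted and twisted. The lid at (440,210) has been pushed further open. That was my tenth picture, so from here I use numbers only. First I'll fit the bottle's face planes for its tilt, and check the lid angle.

```bash
cat >> h.py <<'E'
def plane(Q):
    c=np.median(Q,0); 
    for _ in range(4):
        n=np.linalg.svd(Q-c,full_matrices=False)[2][2]; e=np.abs((Q-c)@n); Q=Q[e<max(.0015,np.percentile(e,80))]; c=Q.mean(0)
    n=n*np.sign(n[2]); return np.round(c*1000,1),np.round(n,3)
E
python3 - <<'E'
from h import *
im,P=wrist(); 
for u,v in ((265,165),(280,178),(255,160),(200,175),(205,165),(210,150),(190,200),(235,150),(230,170)):
    print(u,v,im[v,u],plane(P[v-5:v+6,u-5:u+6].reshape(-1,3)))
for u,v in ((430,210),(410,190),(450,230)): print("lid",plane(P[v-8:v+9,u-8:u+9].reshape(-1,3)))
for u in range(225,291,8): print([tuple(np.round(P[v,u]*1000).astype(int).tolist()) for v in (205,215,230,250,270)])
E
```

```text
265 165 [122 139 147] (array([ 604.4, -143.5,  161.2]), array([-0.97 ,  0.218,  0.11 ]))
280 178 [197 219 228] (array([ 608.9, -134.3,  169. ]), array([0.106, 0.985, 0.138]))
255 160 [121 134 143] (array([ 602.9, -149.8,  159.1]), array([-0.972,  0.193,  0.136]))
200 175 [112 123 133] (array([ 612.5, -177.8,  180. ]), array([-0.091, -0.869,  0.485]))
205 165 [118 133 143] (array([ 606.3, -175.7,  181.7]), array([-0.153, -0.76 ,  0.631]))
210 150 [ 97 108 116] (array([ 599.8, -175.6,  170.8]), array([-0.979,  0.066,  0.195]))
190 200 [106 118 125] (array([ 629.4, -182.6,  174.4]), array([-0.103, -0.888,  0.448]))
235 150 [118 132 142] (array([ 599.7, -162.7,  154.7]), array([-0.972,  0.189,  0.142]))
230 170 [203 223 231] (array([ 606.7, -162.2,  181.8]), array([ 0.533, -0.83 ,  0.165]))
lid (array([627.9,  25.5,  93.5]), array([-0.931, -0.171,  0.322]))
lid (array([619.4,  15.3,  64.5]), array([-0.914, -0.146,  0.379]))
lid (array([636.1,  34.9, 122. ]), array([-0.934, -0.166,  0.318]))
[(625, -162, 186), (628, -160, 192), (632, -159, 200), (640, -157, 206), (778, -159, 0)]
[(623, -157, 189), (625, -156, 197), (630, -155, 204), (636, -153, 213), (643, -152, 218)]
[(621, -153, 192), (624, -152, 199), (628, -151, 207), (633, -150, 217), (644, -148, 216)]
[(620, -149, 193), (623, -149, 200), (627, -148, 208), (632, -147, 218), (644, -145, 215)]
[(620, -145, 191), (622, -145, 200), (625, -144, 210), (632, -143, 218), (644, -141, 213)]
[(620, -141, 188), (622, -141, 198), (625, -141, 210), (632, -139, 215), (644, -137, 212)]
[(624, -135, 174), (622, -137, 195), (625, -137, 209), (632, -136, 214), (645, -133, 210)]
[(627, -129, 161), (689, -104, 0), (625, -133, 207), (632, -132, 213), (645, -129, 208)]
[(675, -97, 0), (688, -95, 0), (707, -90, 0), (632, -128, 211), (646, -124, 206)]
```

```bash
python3 -m pendant '[-1,0.108,-0.037,0,0,-1,0.108,-0.037,0,0,-1,0.108,-0.037,0.04,0,-1,0.108,-0.037,0.08,0,-1,0.108,-0.037,0.095,0,-1,0.108,-0.037,0.1,0,-1,0.108,-0.037,0.1,0]' 50
python3 - <<'E'
from h import *
im,P=wrist(); Z=P[...,2]; t=read_state()["tcp_pos"]; print(t,read_state()["force"])
v=im.max(2)
d=np.hypot(P[...,0]-t[0],P[...,1]-t[1])
m=(d<.09)&(Z>.012)&(v>75)
rect(P,m,"white"); print(np.round(np.percentile(Z[m],[0,1,5,50,95])*1000))
np.save("w7P",P); np.save("w7i",im)
for u,v in ((200,175),(190,200),(205,165),(195,185),(255,160),(235,150),(265,165)): print(u,v,plane(P[v-5:v+6,u-5:u+6].reshape(-1,3)))
E
```

```text
time: 13.28
tcp_pos: [0.5418, -0.1972, 0.0583]
eef_rot: [0.001, -0.092, 0.996, -0.0]
force: [0.0, -0.5, -2.8]
opening: 0.0346
grasp_force: 50.7
[ 0.54193482 -0.19734857  0.05861139] [-0.18566772 -0.40388187 -3.35326213]
white 8504 ctr [ 535.8 -198.9] size [105.7  95.5] ang 59.8 mean [ 516.7 -204.8   85.4]
[ 18.  26.  35.  70. 234.]
200 175 (array([ 533.9, -245.6,    3.1]), array([-0.507, -0.845,  0.171]))
190 200 (array([ 554.1, -250.5,    9.3]), array([0.542, 0.84 , 0.036]))
205 165 (array([ 525. , -242.8,    3.1]), array([-0.537, -0.828,  0.161]))
195 185 (array([ 5.434e+02, -2.496e+02,  3.000e-01]), array([ 0.009, -0.054,  0.998]))
255 160 (array([ 503.2, -205.7,   65.5]), array([-0.925,  0.323,  0.199]))
235 150 (array([ 499.5, -218. ,   65.8]), array([-0.977,  0.056,  0.205]))
265 165 (array([ 505.2, -199.4,   64.3]), array([-0.928,  0.326,  0.178]))
```

```bash
cat >> h.py <<'E'
def normals(im,P,t,zlo,zhi,r=.09,bright=75,k=5):
    B=cv2.blur(P,(k,k)); gx=cv2.Sobel(B,cv2.CV_64F,1,0,ksize=3); gy=cv2.Sobel(B,cv2.CV_64F,0,1,ksize=3)
    n=np.cross(gy,gx); n/=np.linalg.norm(n,axis=2,keepdims=True)+1e-12
    c=np.array(P[...,:]); 
    n[n[...,2]<0]*=-1
    d=np.hypot(P[...,0]-t[0],P[...,1]-t[1]); Z=P[...,2]
    m=(d<r)&(Z>zlo)&(Z<zhi)&(im.max(2)>bright)
    q=n[m].astype(np.float32); X=P[m]
    _,l,_=cv2.kmeans(q,5,None,(3,50,1e-4),5,cv2.KMEANS_PP_CENTERS)
    for j in range(5):
        s=l.ravel()==j; med=np.median(q[s],0); print(s.sum(),"n",np.round(med,2),"spread",np.round(q[s].std(0),2),"ctr",np.round(X[s].mean(0)*1000),"plane",plane(X[s])[1])
E
python3 - <<'E'
from h import *
normals(np.load("w7i.npy"),np.load("w7P.npy"),(.5418,-.1972),.012,.115)
E
```

```text
562 n [-0.14  0.88  0.25] spread [0.37 0.08 0.17] ctr [ 525. -187.   69.] plane [-0.814  0.317  0.487]
614 n [0.88 0.15 0.27] spread [0.11 0.36 0.19] ctr [ 527. -205.   76.] plane [-0.748 -0.313  0.585]
2034 n [-0.93  0.31  0.15] spread [0.1  0.22 0.18] ctr [ 507. -198.   57.] plane [-0.937  0.31   0.163]
1615 n [-0.28 -0.92  0.22] spread [0.26 0.15 0.19] ctr [ 523. -224.   61.] plane [-0.289 -0.913  0.287]
2269 n [0.13 0.12 0.97] spread [0.21 0.19 0.05] ctr [ 520. -206.   70.] plane [0.182 0.131 0.975]
```

```bash
python3 -m pendant '[-1,0,0,0.005,0,-1,0,0,0.008,0,-1,0,0,0.008,0]' 30;python3 -m pendant '[-1,0,0,0.004,0,-1,0,0,0.008,0,-1,0,0,0.008,0]' 20; python3 to.py 540 -200 45
```

```text
time: 13.7
tcp_pos: [0.542, -0.1978, 0.0512]
eef_rot: [0.001, -0.091, 0.996, -0.001]
force: [-1.3, 0.4, 8.0]
opening: 0.0347
grasp_force: 51.3
time: 14.08
tcp_pos: [0.545, -0.2008, 0.0495]
eef_rot: [0.006, -0.091, 0.996, -0.005]
force: [-7.0, -6.9, 40.8]
opening: 0.0345
grasp_force: 49.3
t 14.07 tcp [ 545.  -200.8   49.5] yang 100.41 f [-7.  -6.9 40.8] open 34.5 gf 49.3 q [-0.35  0.14 -0.05  1.36 -0.   -0.53]
shift [0.0048 0.0018 0.0044] roll -0.0
```

```bash
python3 -m pendant '[-1,0,0,-0.009,0,-1,0,0,-0.009,0,-0.1,0,0,-0.009,0,0.1,0,0,-0.009,0,0.4,0,0,-0.009,0,0.5,0,0,-0.05,0,0.5,0,0,-0.09,0,0.5,0,0,-0.09,0]' 30
python3 - <<'E'
from h import *
im,P=wrist(); t=read_state()["tcp_pos"]; print(t)
normals(im,P,t,.02,.07); Z=P[...,2]; d=np.hypot(P[...,0]-t[0],P[...,1]-t[1])
rect(P,(d<.06)&(Z>.035)&(Z<.057)&(im.max(2)>75),"body"); rect(P,(d<.04)&(Z>.085)&(Z<.11),"cap")
E
```

```text
time: 15.08
tcp_pos: [0.5426, -0.1978, 0.1345]
eef_rot: [0.002, -0.092, 0.996, -0.001]
force: [1.0, 0.0, -0.9]
opening: 0.0635
grasp_force: 0.0
[ 0.5418101  -0.19754908  0.13229724]
744 n [-0.04 -0.    0.99] spread [0.17 0.17 0.06] ctr [ 508. -210.   52.] plane [-0.003  0.     1.   ]
383 n [0.24 0.92 0.25] spread [0.32 0.11 0.14] ctr [ 524. -189.   52.] plane [0.007 0.014 1.   ]
454 n [-0.3  -0.9   0.18] spread [0.29 0.15 0.16] ctr [ 512. -228.   53.] plane [-0.04  -0.134  0.99 ]
498 n [-0.92  0.31  0.14] spread [0.12 0.28 0.19] ctr [ 499. -202.   51.] plane [-0.759  0.17   0.628]
182 n [ 0.9  -0.13  0.32] spread [0.13 0.36 0.13] ctr [ 530. -216.   52.] plane [0.015 0.005 1.   ]
body 1977 ctr [ 520.5 -208.4] size [58.  58.4] ang 72.4 mean [ 512.2 -208.4   51.5]
cap 1731 ctr [ 521.4 -208. ] size [34.  34.7] ang 24.8 mean [ 520.1 -208.    98. ]
```

```bash
python3 -m pendant '[0.5,0.0226,-0.0067,0,0.49,0.5,0.0226,-0.0067,0,0.49,0.5,0.0226,-0.0067,0,0.49,0.5,0.0226,-0.0067,0.05,0.49,0.5,0.0226,-0.0067,0.095,0.49,0.5,0.0226,-0.0067,0.095,0.49,-1,0.0226,-0.0067,0.095,0.49,-1,0.0226,-0.0067,0.095,0.49,-1,0.0226,-0.0067,0.095,0.49,-1,0.0226,-0.0067,0.095,0.49]' 50; python3 to.py 521 -208.2 160 100.5
```

```text
time: 16.38
tcp_pos: [0.5212, -0.2086, 0.0383]
eef_rot: [0.002, 0.153, 0.988, -0.0]
force: [-1.0, -0.3, 6.9]
opening: 0.0346
grasp_force: 50.5
t 16.38 tcp [ 521.2 -208.6   38.3] yang 72.42 f [-1.  -0.3  6.9] open 34.6 gf 50.5 q [-0.38  0.11 -0.11  1.35 -0.   -0.07]
shift [-1.000e-04  3.000e-04 -1.217e-01] roll -0.4902
```

```bash
python3 -m pendant '[-1,0,0,-0.05,0,-1,0,0,-0.11,0,-1,0,0,-0.122,-0.2,-1,0.095,0.03,-0.122,-0.49,-1,0.095,0.03,-0.122,-0.49,-1,0.095,0.03,-0.122,-0.49,-1,0.095,0.03,-0.122,-0.49]' 50; python3 to.py 445 25 160 100.5; python3 to.py 531.3 44.1 145 100.5
```

```text
time: 17.25
tcp_pos: [0.439, -0.1509, 0.1587]
eef_rot: [0.001, -0.091, 0.996, -0.0]
force: [-0.0, -1.0, -4.4]
opening: 0.0344
grasp_force: 51.8
t 17.25 tcp [ 439.  -150.9  158.7] yang 100.46 f [-0.  -1.  -4.4] open 34.4 gf 51.8 q [-0.33 -0.13 -0.11  1.59  0.   -0.51]
shift [-0.0378  0.1719 -0.0014] roll -0.0007
t 17.25 tcp [ 439.  -150.9  158.7] yang 100.46 f [-0.  -1.  -4.4] open 34.4 gf 51.8 q [-0.33 -0.13 -0.11  1.59  0.   -0.51]
shift [-0.1261  0.175   0.0137] roll -0.0007
```

```bash
python3 -m pendant '[-1,0,0.06,0,0,-1,0,0.12,0,0,-1,0,0.175,0,0,-1,-0.06,0.175,0,0,-1,-0.11,0.175,0,0,-1,-0.126,0.175,0.01,0,-1,-0.126,0.175,0.01,0]' 50
cat > chk.py <<'E'
import sys
from h import *
im,P=wrist(); Z=P[...,2]; s=read_state(); t=s["tcp_pos"]
C=np.array([.507,.005]); a=np.radians(10.5); R=np.array([[np.cos(a),-np.sin(a)],[np.sin(a),np.cos(a)]])
L=(P[...,:2]-C)@R; Q=np.dstack([L,Z])
tl=(t[:2]-C)@R; print("tcp local",np.round(tl*1000,1),np.round(t*1000,1),"f",np.round(s["force"],1))
d=np.hypot(L[...,0]-tl[0],L[...,1]-tl[1]); b=im.max(2)>75
zb=t[2]-.038 if len(sys.argv)<2 else float(sys.argv[1])
rect(Q,(d<.055)&(Z>zb+.04)&(Z<zb+.056)&b,"held body"); 
q=Q[(Z>.056)&(Z<.074)&(np.abs(L[...,0])<.09)&(np.abs(L[...,1])<.09)]*1000
for nm,m,ax in (("-x wall",(q[:,0]<-58)&(abs(q[:,1])<60),0),("+y wall",(q[:,1]>60)&(abs(q[:,0])<55),1),("-y wall",(q[:,1]<-60)&(abs(q[:,0])<55),1)):
    w=q[m]
    if len(w)>10: print(nm,len(w),np.round(np.percentile(w[:,ax],[2,50,98]),1))
m=(Z>.05)&(Z<.058)&(np.abs(L[...,0])<.064)&(L[...,1]<0.005)&(L[...,1]>-.068)
rect(Q,m,"carrier")
E
python3 chk.py
```

```text
time: 18.12
tcp_pos: [0.5306, 0.0441, 0.1461]
eef_rot: [-0.002, -0.091, 0.996, -0.0]
force: [-0.4, -0.4, -3.2]
opening: 0.0346
grasp_force: 52.5
tcp local [29.7 34.1] [530.   43.9 147.1] f [-0.7 -0.  -3.2]
held body 3419 ctr [16.1 34.7] size [58.4 30.2] ang 90.0 mean [ 11.2  34.8 159.1]
-x wall 944 [-71.3 -68.1 -59.6]
+y wall 566 [69.5 71.5 74.7]
-y wall 1078 [-72.5 -68.6 -60.4]
carrier 3804 ctr [  0.1 -36.6] size [ 62.8 125.7] ang 90.0 mean [-10.  -32.1  55.1]
```

```bash
python3 -m pendant '[-1,-0.001,0,0.03,0,-1,-0.001,0,0.05,0,-1,-0.001,0,0.065,0,-1,-0.001,0,0.077,0,-1,-0.001,0,0.088,0,-1,-0.001,0,0.096,0,-1,-0.001,0,0.1,0,-1,-0.001,0,0.102,0,-1,-0.001,0,0.103,0,-1,-0.001,0,0.103,0]' 50; python3 to.py 530 44 160
```

```text
time: 19.42
tcp_pos: [0.5317, 0.0445, 0.0453]
eef_rot: [0.0, -0.091, 0.996, 0.0]
force: [0.5, -0.5, -3.9]
opening: 0.0346
grasp_force: 52.7
t 19.43 tcp [531.7  44.5  45.3] yang 100.5 f [ 0.5 -0.5 -3.9] open 34.6 gf 52.7 q [ 0.08  0.04 -0.16  1.36  0.   -0.1 ]
shift [ 0.0017 -0.0002 -0.1147] roll -0.0
```

```bash
python3 -m pendant '[-1,0,0,0.0015,0,-1,0,0,0.003,0,-1,0,0,0.003,0,0.2,0,0,0.003,0,0.2,0,0,0.003,0,0.2,0,0,0.003,0,0.2,0,0,-0.04,0,0.2,0,0,-0.1,0,0.2,0,0,-0.12,0]' 50
python3 - <<'E'
from h import *
im,P=wrist(); Z=P[...,2]
C=np.array([.507,.005]); a=np.radians(10.5); R=np.array([[np.cos(a),-np.sin(a)],[np.sin(a),np.cos(a)]])
L=(P[...,:2]-C)@R; Q=np.dstack([L,Z])
rect(Q,(Z>.05)&(Z<.06)&(L[...,0]<.064)&(L[...,0]>-.02)&(L[...,1]>-.001)&(L[...,1]<.067),"sq body"); rect(Q,(Z>.09)&(Z<.11)&(L[...,0]<.064)&(L[...,0]>-.02)&(L[...,1]>0.01)&(L[...,1]<.067),"sq cap")
z=np.load("topP.npy"); im=np.load("top.npz")["im"]; v=im.max(2).astype(int); s=im.max(2).astype(int)-im.min(2)
d=np.hypot(z[...,0]-.53,z[...,1]-.3)
rect(z,(d<.11)&(z[...,2]>.003)&(z[...,2]<.02),"base plate")
normals(im,z,(.53,.305),.02,.16,.08,-1,3)
# cap pixels
q=z[(d<.07)&(z[...,2]>.085)&(v<60)]; print(len(q),np.round(q[np.argsort(q[:,2])][[0,10,-10,-1]]*1000))
E
python3 to.py 512 292 190 120
```

```text
time: 20.55
tcp_pos: [0.5327, 0.0446, 0.1689]
eef_rot: [0.002, -0.091, 0.996, -0.0]
force: [0.2, 0.5, -1.2]
opening: 0.0513
grasp_force: 0.0
sq body 1549 ctr [32.4 34.7] size [57.4 57.4] ang 89.1 mean [23.5 34.7 56.6]
sq cap 1380 ctr [31.8 34.7] size [35.  34.3] ang 40.5 mean [ 30.8  34.7 102.5]
base plate 578 ctr [528.4 300.4] size [215.1 209.7] ang 48.1 mean [541.9 300.3   5.6]
125 n [-0.02  0.87  0.43] spread [0.24 0.15 0.24] ctr [532. 314.  78.] plane [0.698 0.021 0.716]
119 n [ 0.47 -0.8   0.2 ] spread [0.29 0.23 0.26] ctr [544. 291.  69.] plane [ 0.616 -0.716  0.328]
196 n [0.72 0.31 0.54] spread [0.2  0.26 0.25] ctr [553. 316.  77.] plane [0.538 0.28  0.795]
82 n [-0.45 -0.29  0.84] spread [0.29 0.27 0.33] ctr [531. 304.  85.] plane [ 0.748 -0.56   0.356]
86 n [-0.68  0.67  0.27] spread [0.17 0.23 0.16] ctr [528. 319.  71.] plane [0.408 0.483 0.775]
102 [[529. 293.  97.]
 [500. 294. 104.]
 [505. 290. 118.]
 [517. 293. 121.]]
t 20.6 tcp [533.   44.6 170. ] yang 100.49 f [-1.2 -0.1  1.2] open 51.1 gf 0.0 q [ 0.08  0.04  0.07  1.6  -0.   -0.1 ]
shift [-0.0246  0.2471 -0.02  ] roll -0.3404
```

```bash
python3 -m pendant '[0.6,-0.02,0.06,0,-0.34,0.6,-0.02,0.12,0,-0.34,0.6,-0.02,0.18,0,-0.34,0.6,-0.02,0.243,0,-0.34,0.6,-0.02,0.243,0,-0.34,0.6,-0.02,0.243,0,-0.34]' 50
cat > cap.py <<'E'
from h import *
im,P=wrist(); Z=P[...,2]; t=read_state()["tcp_pos"]; np.save("w8P",P); np.save("w8i",im)
d=np.hypot(P[...,0]-.507,P[...,1]-.293); v=im.max(2)
dark=((v<60)&(d<.05)&(Z>.085)&(Z<.14)).astype(np.uint8)
n,l,st,ce=cv2.connectedComponentsWithStats(dark); j=1+np.argmax(st[1:,4]); print("cap comp",st[j],np.round(ce[j]))
m=l==j; m=cv2.erode(m.astype(np.uint8),np.ones((3,3)))>0
B=cv2.blur(P,(5,5)); g=np.cross(cv2.Sobel(B,6,0,1,ksize=3),cv2.Sobel(B,6,1,0,ksize=3)); g/=np.linalg.norm(g,axis=2,keepdims=True)+1e-12; g[g[...,2]<0]*=-1
q=g[m]; a0=np.array([-.49,-.28,.826]); top=(q@a0)>.93; X=P[m]
print("top pts",top.sum(),"of",len(q)); c,nn=plane(X[top]); print("top plane",c,nn)
# rim: circle centre of top face = mean of extents
w=X[top]*1000; e=np.linalg.svd(w-w.mean(0))[2] if len(w)<3000 else np.linalg.eigh(np.cov(w.T))[1].T[::-1]
(cx,cy),r=cv2.minEnclosingCircle(((w-c)@e[:2].T).astype(np.float32)); print("top centre",np.round(c+np.array([cx,cy])@e[:2],1),"r",round(r,1))
b=(v>120)&(np.hypot(P[...,0]-.535,P[...,1]-.307)<.07)&(Z>.03)&(Z<.13); 
rect(P,(np.hypot(P[...,0]-.535,P[...,1]-.307)<.12)&(Z>.002)&(Z<.012)&(v>100),"base")
E
python3 cap.py; python3 to.py 507 293 150 120
```

```text
time: 21.35
tcp_pos: [0.5066, 0.287, 0.1642]
eef_rot: [-0.001, -0.259, 0.966, -0.0]
force: [0.2, -0.5, 0.7]
opening: 0.0682
grasp_force: 0.0
cap comp [ 243  175   43   50 1725] [264. 199.]
top pts 696 of 1467
top plane [503.  290.4 113.1] [-0.492 -0.288  0.822]
top centre [503.  290.3 113. ] r 14.8
base 1428 ctr [527.7 303.3] size [221.3 197.7] ang 39.2 mean [535.6 311.8   5.7]
t 21.4 tcp [506.9 286.3 164.5] yang 119.96 f [-0.1  1.1 -0.4] open 68.3 gf 0.0 q [ 0.51  0.16  0.19  1.6  -0.   -0.01]
shift [-0.0034  0.0057  0.0145] roll -0.0007
```

```bash
python3 -m pendant '[0.4,-0.007,0.0055,0.05,0,0.4,-0.007,0.0055,0.09,0,0.4,-0.007,0.0055,0.11,0,0.4,-0.007,0.0055,0.116,0,0.4,-0.007,0.0055,0.116,0,-1,-0.007,0.0055,0.116,0,-1,-0.007,0.0055,0.116,0,-1,-0.007,0.0055,0.116,0,-1,-0.007,0.0055,0.116,0]' 30; python3 to.py 510 295 48
```

```text
time: 22.52
tcp_pos: [0.5109, 0.2954, 0.0504]
eef_rot: [0.001, -0.259, 0.966, -0.0]
force: [0.3, -2.4, 6.3]
opening: 0.0353
grasp_force: 29.8
t 22.52 tcp [510.9 295.4  50.4] yang 119.97 f [ 0.3 -2.4  6.3] open 35.3 gf 29.8 q [ 0.52  0.17 -0.01  1.38 -0.    0.  ]
shift [0.0009 0.0001 0.0024] roll -0.0
```

```bash
python3 -m pendant '[-1,0.0057,0,-0.0082,0,-1,0.0114,0,-0.0164,0,-1,0.0171,0,-0.0247,0,-1,0.0228,0,-0.0329,0,-1,0.0285,0,-0.0411,0,-1,0.0342,0,-0.0493,0,-1,0.04,0,-0.0575,0,-1,0.05,0,-0.09,0,-1,0.06,0,-0.1,0,-1,0.06,0,-0.1,0]' 30
cat > cap2.py <<'E'
from h import *
im,P=wrist(); Z=P[...,2]; s=read_state(); t=s["tcp_pos"]; print(np.round(t*1000,1),np.round(s["force"],1),s["opening"])
g=t+np.array([0,0,.053])
d=np.linalg.norm(P-g,axis=2)
normals(im,P,t,t[2]-.09,t[2]+.04,.1,75)
m=(d<.13)&(Z>.02)&(im.max(2)>75)&(Z<t[2]+.04); rect(P,m,"white"); print(np.round(np.percentile(Z[m],[1,5,50,95])*1000))
EE=0
B=cv2.blur(P,(5,5)); n=np.cross(cv2.Sobel(B,6,0,1,ksize=3),cv2.Sobel(B,6,1,0,ksize=3)); n/=np.linalg.norm(n,axis=2,keepdims=True)+1e-12; n[n[...,2]<0]*=-1
m=(d<.045)&(im.max(2)<70); print("dark near grasp",m.sum()); 
k=m&(n[...,2]>.75)
if k.sum()>20: print("cap top?",k.sum(),plane(P[k]))
E
python3 cap2.py
```

```text
time: 23.78
tcp_pos: [0.4582, 0.2653, 0.1497]
eef_rot: [0.001, -0.259, 0.966, 0.0]
force: [1.1, -0.1, -3.0]
opening: 0.0351
grasp_force: 30.7
[458.2 265.2 148.7] [ 0.7  0.4 -3. ] 0.03546646656249449
356 n [0.67 0.38 0.63] spread [0.12 0.21 0.09] ctr [488. 282. 185.] plane [0.069 0.002 0.998]
198 n [ 0.75 -0.37  0.5 ] spread [0.17 0.28 0.19] ctr [488. 276. 184.] plane [-0.083 -0.004  0.997]
254 n [0.09 0.84 0.51] spread [0.29 0.09 0.18] ctr [483. 285. 184.] plane [-0.132 -0.078  0.988]
262 n [-0.02  0.37  0.92] spread [0.16 0.13 0.08] ctr [482. 290. 186.] plane [0.003 0.327 0.945]
310 n [ 0.27 -0.11  0.94] spread [0.09 0.19 0.06] ctr [491. 275. 186.] plane [ 0.309 -0.073  0.948]
white 1380 ctr [473.2 274.2] size [55.5 45.3] ang 29.3 mean [486.8 281.8 185.1]
[180. 181. 186. 188.]
dark near grasp 8402
cap top? 3162 (array([449.4, 260.4, 211.6]), array([-0.496, -0.279,  0.822]))
```

```bash
python3 -m pendant '[-1,0,0,0,0,-1,0.02,0,0,0,-1,-0.02,0,0,0,-1,0.02,0,0,0,-1,0,0,0,0,-1,0,0,0,0]' 20; python3 cap2.py | tail -3
```

```text
time: 24.58
tcp_pos: [0.4585, 0.2655, 0.1477]
eef_rot: [-0.001, -0.259, 0.966, -0.0]
force: [-0.2, -0.6, -2.3]
opening: 0.0352
grasp_force: 30.6
[178. 179. 184. 187.]
dark near grasp 8636
cap top? 3232 (array([450.3, 260.8, 209.9]), array([-0.492, -0.287,  0.822]))
```

```bash
python3 -m pendant '[-1,0.06,0,0,0,-1,0.06,0,0.05,0,-1,0.06,0,0.09,0,-1,0.06,0,0.105,0,-1,0.06,0,0.105,0]' 20; python3 -m pendant '[-1,0,0,0.003,0,-1,0,0,0.005,0,-1,0,0,0.005,0]' 20;  python3 -m pendant '[-1,0,0,0.002,0,-1,0,0,0.004,0,-1,0,0,0.004,0]' 20
```

```text
time: 25.25
tcp_pos: [0.406, 0.2352, 0.044]
eef_rot: [-0.001, -0.259, 0.966, -0.0]
force: [-0.1, 0.0, -2.6]
opening: 0.035
grasp_force: 30.5
time: 25.62
tcp_pos: [0.4066, 0.2355, 0.0396]
eef_rot: [0.0, -0.259, 0.966, 0.0]
force: [-0.2, -0.4, -2.7]
opening: 0.0349
grasp_force: 30.5
time: 26.0
tcp_pos: [0.4063, 0.2354, 0.035]
eef_rot: [0.0, -0.259, 0.966, -0.0]
force: [0.1, -0.1, -1.8]
opening: 0.0353
grasp_force: 30.6
```

Nearly touching. Now I press lightly and drag towards the stand (tool -x) to swing the bottle upright.

```bash
python3 -m pendant '[-1,-0.004,0,0.003,0,-1,-0.012,0,0.004,0,-1,-0.02,0,0.004,0,-1,-0.028,0,0.004,0,-1,-0.036,0,0.004,0]' 20; python3 cap2.py | tail -2
```

```text
time: 26.62
tcp_pos: [0.4379, 0.2536, 0.0322]
eef_rot: [0.0, -0.259, 0.966, 0.0]
force: [-3.7, -0.7, 2.6]
opening: 0.035
grasp_force: 36.6
dark near grasp 9011
cap top? 4035 (array([429.4, 249.4, 101.4]), array([-0.197, -0.11 ,  0.974]))
```

```bash
python3 -m pendant '[-1,-0.008,0,0.001,0,-1,-0.014,0,0.002,0,-1,-0.02,0,0.002,0,-1,-0.02,0,0.002,0]' 20; python3 cap2.py | tail -2
```

```text
time: 27.18
tcp_pos: [0.4552, 0.2636, 0.029]
eef_rot: [0.0, -0.259, 0.966, 0.0]
force: [-0.9, 0.1, 1.4]
opening: 0.0351
grasp_force: 38.1
dark near grasp 9604
cap top? 4024 (array([448.5, 259.5,  99.9]), array([-0.068, -0.041,  0.997]))
```

```bash
python3 -m pendant '[-0.1,0,0,-0.002,0,0.2,0,0,-0.004,0,0.4,0,0,-0.05,0,0.4,0,0,-0.1,0,0.4,0,0,-0.1,0]' 20
python3 - <<'E'
from h import *
im,P=wrist(); Z=P[...,2]; s=read_state(); t=s["tcp_pos"]
d=np.hypot(P[...,0]-t[0],P[...,1]-t[1])
rect(P,(d<.045)&(Z>.09)&(Z<.11),"cap"); m=(d<.04)&(Z>.09)&(Z<.11); print(plane(P[m]))
E
python3 to.py 448 259 38 100.5
```

```text
time: 27.85
tcp_pos: [0.4566, 0.2644, 0.1335]
eef_rot: [0.003, -0.259, 0.966, 0.001]
force: [0.0, 0.2, -0.9]
opening: 0.0598
grasp_force: 0.0
cap 1719 ctr [456.2 264.1] size [35.  34.5] ang 28.9 mean [455.3 263.6  97.8]
(array([455.8, 263.9,  98. ]), array([-0.006, -0.004,  1.   ]))
t 27.9 tcp [455.8 263.9 131. ] yang 119.98 f [0.5 0.4 0.1] open 59.9 gf 0.0 q [ 0.52  0.01 -0.03  1.52  0.    0.  ]
shift [ 0.0096 -0.0004  0.093 ] roll 0.34
```

```bash
python3 -m pendant '[0.4,0,0,0.02,0.17,0.4,0,0,0.04,0.34,0.4,0,0,0.08,0.34,0.4,0,0,0.094,0.34,0.4,0,0,0.094,0.34,-1,0,0,0.094,0.34,-1,0,0,0.094,0.34,-1,0,0,0.094,0.34,-1,0,0,0.094,0.34]' 50; python3 to.py 456 264 160 100.5; python3 -c "
import numpy as np
a=np.radians(10.5);C=np.array([507,5]);print(C+np.array([[np.cos(a),-np.sin(a)],[np.sin(a),np.cos(a)]])@[-33,34.5])"
```

```text
time: 29.02
tcp_pos: [0.4557, 0.2639, 0.0367]
eef_rot: [0.001, -0.092, 0.996, 0.001]
force: [-0.5, 1.3, 7.0]
opening: 0.0351
grasp_force: 50.6
t 29.02 tcp [455.7 263.9  36.7] yang 100.5 f [-0.5  1.3  7. ] open 35.1 gf 50.6 q [ 0.52  0.03 -0.2   1.34  0.    0.34]
shift [-6.000e-04  1.000e-04 -1.233e-01] roll 0.0001
[468.26546242  32.90852197]
```

```bash
python3 -m pendant '[-1,0,0,-0.06,0,-1,0,0,-0.115,0,-1,0.03,-0.05,-0.115,0,-1,0.03,-0.11,-0.115,0,-1,0.03,-0.17,-0.115,0,-1,0.03,-0.21,-0.115,0,-1,0.03,-0.229,-0.115,0,-1,0.03,-0.229,-0.115,0]' 50; python3 chk.py
python3 - <<'E'
from h import *
im,P=wrist(); Z=P[...,2]; s=read_state(); t=s["tcp_pos"]; d=np.hypot(P[...,0]-t[0],P[...,1]-t[1]); b=t[2]-.037
m=(d<.03)&(abs(Z-b-.098)<.004)&(im.max(2)<80); print(m.sum(),plane(P[m]))
E
```

```text
time: 30.02
tcp_pos: [0.467, 0.0316, 0.15]
eef_rot: [-0.0, -0.09, 0.996, -0.0]
force: [-0.0, 0.4, -3.1]
opening: 0.0347
grasp_force: 51.7
tcp local [-34.4  34.3] [466.9  32.4 150.1] f [ 0.3  0.5 -4. ]
held body 2229 ctr [-47.9  33.9] size [59.1 31.2] ang 89.4 mean [-52.2  33.9 162.8]
-x wall 894 [-71.3 -69.3 -60.2]
+y wall 230 [69.5 71.8 74.5]
-y wall 907 [-72.5 -68.6 -60.2]
carrier 2442 ctr [  0.1 -36.6] size [ 62.8 127.5] ang 90.0 mean [-31.9 -35.6  55. ]
4853 (array([466.4,  32.7, 211.4]), array([-0.002,  0.001,  1.   ]))
```

```bash
python3 -m pendant '[-1,-0.001,0,0.03,0,-1,-0.001,0,0.05,0,-1,-0.001,0,0.065,0,-1,-0.001,0,0.077,0,-1,-0.001,0,0.088,0,-1,-0.001,0,0.096,0,-1,-0.001,0,0.102,0,-1,-0.001,0,0.106,0,-1,-0.001,0,0.108,0,-1,-0.001,0,0.108,0]' 50; python3 to.py 468 33 160
```

```text
time: 31.38
tcp_pos: [0.4681, 0.0329, 0.0422]
eef_rot: [0.0, -0.091, 0.996, 0.0]
force: [-0.0, -0.0, -2.7]
opening: 0.0346
grasp_force: 51.8
t 31.38 tcp [468.1  32.9  42.2] yang 100.49 f [-0.  -0.  -2.7] open 34.6 gf 51.8 q [ 0.07 -0.11 -0.32  1.36  0.   -0.11]
shift [ 0.000e+00  1.000e-04 -1.178e-01] roll -0.0
```

```bash
python3 -m pendant '[-1,0,0,0.001,0,-1,0,0,0.001,0,0.1,0,0,0.001,0,0.2,0,0,0.001,0,0.2,0,0,0.001,0,0.2,0,0,-0.04,0,0.2,0,0,-0.1,0,0.2,0.06,0,-0.15,0,0.2,0.06,0,-0.15,0]' 50
python3 - <<'E'
from h import *
C=np.array([.507,.005]); a=np.radians(10.5); R=np.array([[np.cos(a),-np.sin(a)],[np.sin(a),np.cos(a)]])
im,P=wrist(); Z=P[...,2]; L=(P[...,:2]-C)@R; Q=np.dstack([L,Z])
for n,x,y in (("round",-.034,.034),("sq",.032,.034),("handle",0,-.036)):
    m=(np.hypot(L[...,0]-x,L[...,1]-y)<.032)&(Z>.09)&(Z<.115); rect(Q,m,n); print(plane(Q[m]))
im,d=camera("top"); P=pts("top",d,calibration("top")); L=(P[...,:2]-C)@R; Z=P[...,2]
Q=np.dstack([L,Z]); m=(L[...,0]>.06)&(L[...,0]<.26)&(np.abs(L[...,1])<.1)&(Z>.07); rect(Q,m,"lid (top cam)")
q=Q[m]; 
for lo in range(70,260,20):
    k=(q[:,2]*1000>lo)&(q[:,2]*1000<lo+20); print(lo,k.sum(),np.round(np.percentile(q[k,0],[2,98])*1000) if k.sum() else "",np.round(np.percentile(q[k,1],[2,98])*1000) if k.sum() else "")
k=(im.max(2)<60)&m; print("tab px",k.sum(),np.round(np.median(Q[k],0)*1000) if k.sum() else "",np.round(np.percentile(Q[k],[3,97],axis=0)*1000) if k.sum() else "")
E
python3 to.py 560 15 250
```

```text
time: 32.5
tcp_pos: [0.4085, 0.0218, 0.1951]
eef_rot: [0.002, -0.091, 0.996, -0.0]
force: [0.2, 0.4, -0.2]
opening: 0.0511
grasp_force: 0.0
round 1013 ctr [-32.4  34.4] size [34.4 34.9] ang 35.9 mean [-34.6  34.7 102.2]
(array([-33.7,  34.7, 103.2]), array([-0.028, -0.002,  1.   ]))
sq 840 ctr [32.  34.7] size [35.2 35.3] ang 71.3 mean [ 28.9  34.7 101.6]
(array([ 30.6,  34.8, 103. ]), array([-0.019,  0.001,  1.   ]))
handle 0
t 32.55 tcp [408.2  21.7 195. ] yang 100.48 f [ 0.6 -0.3  2.3] open 51.0 gf 0.0 q [ 0.05 -0.25 -0.15  1.67 -0.   -0.13]
shift [-0.1482 -0.0342 -0.0544] roll -0.0
  return _methods._mean(a, axis=axis, dtype=dtype,
  ret = um.true_divide(
Traceback (most recent call last):
  File "h.py", line 25, in plane
    n=np.linalg.svd(Q-c,full_matrices=False)[2][2]; e=np.abs((Q-c)@n); Q=Q[e<max(.0015,np.percentile(e,80))]; c=Q.mean(0)
      ~~~~~~~~~~~~~~~~~~~~~~~~~~~~~~~~~~~~~~~~~^^^
IndexError: index 2 is out of bounds for axis 0 with size 0
```

Run:
```python
from h import *
C=np.array([.507,.005]); a=np.radians(10.5); R=np.array([[np.cos(a),-np.sin(a)],[np.sin(a),np.cos(a)]])
for cam in ("top","side"):
    im,d=camera(cam); P=pts(cam,d,calibration(cam)); L=(P[...,:2]-C)@R; Z=P[...,2]; Q=np.dstack([L,Z])
    m=(L[...,0]>.06)&(L[...,0]<.26)&(np.abs(L[...,1])<.09)&(Z>.06)&(Z<.27); q=Q[m]; print(cam,len(q))
    for lo in range(70,260,30):
        k=(q[:,2]*1000>lo)&(q[:,2]*1000<lo+30); print(lo,k.sum(),*(np.round(np.percentile(q[k],[2,98],axis=0)*1000)[:,:2].tolist() if k.sum() else ""))
    k=(im.max(2)<60)&m; print("dark",k.sum(),np.round(np.percentile(Q[k],[3,50,97],axis=0)*1000).tolist() if k.sum() else "")
    m=(np.hypot(L[...,0],L[...,1]+.036)<.05)&(Z>.09)&(Z<.112); rect(Q,m,"handle")
```

```text
top 1521
70 274 [68.0, -67.0] [127.0, 73.0]
100 148 [86.0, -69.0] [132.0, 74.0]
130 19 [93.0, -71.0] [126.0, 76.0]
160 147 [105.0, -70.0] [159.0, 75.0]
190 432 [117.0, -69.0] [154.0, 74.0]
220 71 [136.0, -30.0] [146.0, 35.0]
250 0
dark 88 [[132.0, -28.0, 204.0], [136.0, -1.0, 216.0], [140.0, 28.0, 226.0]]
handle 76 ctr [  1.  -33.7] size [55.5 13.4] ang 0.2 mean [  0.7 -33.8 102.3]
side 1955
70 352 [70.0, -72.0] [124.0, 76.0]
100 330 [85.0, -72.0] [133.0, 76.0]
130 244 [93.0, -72.0] [141.0, 77.0]
160 203 [103.0, -72.0] [156.0, 76.0]
190 375 [113.0, -69.0] [146.0, 74.0]
220 66 [133.0, -31.0] [143.0, 35.0]
250 0
dark 117 [[128.0, -24.0, 204.0], [133.0, 8.0, 216.0], [139.0, 35.0, 227.0]]
handle 104 ctr [ -2.5 -34.4] size [17.4 56.5] ang 89.4 mean [ -2.5 -32.1  99.7]
```

```bash
python3 -m pendant '[-1,0,0,-0.045,0,-1,-0.05,-0.033,-0.045,0,-1,-0.11,-0.033,-0.045,0,-1,-0.17,-0.033,-0.045,0,-1,-0.23,-0.033,-0.045,0,-1,-0.276,-0.033,-0.045,0,-1,-0.276,-0.033,-0.045,0,-1,-0.276,-0.033,-0.045,0]' 50
cat > path.py <<'E'
from h import *
s=read_state(); t=s["tcp_pos"]; C=np.array([.507,.005]); a=np.radians(10.5); R=np.array([[np.cos(a),-np.sin(a)],[np.sin(a),np.cos(a)]])
l=(t[:2]-C)@R*1000; OFF=31; print("tcp local",np.round(l,1),"z",round(t[2]*1000,1),"f",np.round(s["force"],1),"t",s["time"])
for th in (1.88,1.7,1.55,1.4,1.2,1,.8,.6,.4,.2,.1,0):
    S=158+11*max(0,min(1,(1.2-th)/1.0)); x=71-S*np.cos(th)+20*np.sin(th)+11; z=66+S*np.sin(th)+20*np.cos(th)-(10 if th>1.35 else 6*max(0,th-.6))
    print(th,"local",round(x),"tip",round(z),"-> tool dx",round(-(x-l[0])/1000,3),"dz",round((t[2]*1000-(z-OFF))/1000,3))
E
python3 path.py
```

```text
time: 33.65
tcp_pos: [0.6865, 0.0399, 0.2346]
eef_rot: [-0.002, -0.092, 0.996, 0.0]
force: [-0.7, 0.4, -0.4]
opening: -0.0002
grasp_force: 0.0
tcp local [182.8   1.6] z 234.6 f [-0.7  0.4 -0.4] t 33.65
1.88 local 149 tip 200 -> tool dx 0.034 dz 0.065
1.7 local 122 tip 210 -> tool dx 0.061 dz 0.055
1.55 local 99 tip 214 -> tool dx 0.084 dz 0.051
1.4 local 75 tip 215 -> tool dx 0.108 dz 0.05
1.2 local 43 tip 217 -> tool dx 0.139 dz 0.049
1 local 12 tip 209 -> tool dx 0.171 dz 0.056
0.8 local -17 tip 195 -> tool dx 0.2 dz 0.07
0.6 local -43 tip 175 -> tool dx 0.225 dz 0.09
0.4 local -64 tip 149 -> tool dx 0.247 dz 0.116
0.2 local -80 tip 119 -> tool dx 0.262 dz 0.146
0.1 local -84 tip 103 -> tool dx 0.267 dz 0.163
0 local -87 tip 86 -> tool dx 0.27 dz 0.18
```

```bash
python3 -m pendant '[-1,0,0,0.03,0,-1,0,0,0.06,0,-1,0.02,0,0.06,0,-1,0.035,0,0.06,0,-1,0.05,0,0.057,0,-1,0.062,0,0.055,0,-1,0.074,0,0.053,0,-1,0.085,0,0.051,0]' 50
python3 - <<'E'
from h import *
C=np.array([.507,.005]); a=np.radians(10.5); R=np.array([[np.cos(a),-np.sin(a)],[np.sin(a),np.cos(a)]])
im,d=camera("side"); P=pts("side",d,calibration("side")); L=(P[...,:2]-C)@R; Z=P[...,2]; Q=np.dstack([L,Z])
m=(L[...,0]>.0)&(L[...,0]<.2)&(np.abs(L[...,1])<.09)&(Z>.07)&(Z<.21)&(im.max(2)>80); q=Q[m]
for lo in range(110,210,20):
    k=(q[:,2]*1000>lo)&(q[:,2]*1000<lo+20); print(lo,k.sum(),np.round(np.percentile(q[k,0],[2,50,98])*1000))
E
python3 path.py | head -1
```

```text
time: 34.65
tcp_pos: [0.602, 0.0242, 0.1864]
eef_rot: [0.0, -0.091, 0.996, -0.0]
force: [3.0, -0.6, -0.2]
opening: 0.0002
grasp_force: 1.3
110 98 [ 68.  86. 110.]
130 97 [ 66.  82. 111.]
150 92 [ 66.  79. 109.]
170 80 [ 67.  84. 109.]
190 382 [ 65.  80. 108.]
tcp local [95.9  1.5] z 186.8 f [0.8 0.4 0.4] t 34.7
```

```bash
python3 -m pendant '[-1,0.012,0,0.001,0,-1,0.024,0,0.002,0,-1,0.038,0,0.001,0,-1,0.053,0,0.001,0,-1,0.068,0,0.004,0,-1,0.084,0,0.008,0,-1,0.1,0,0.015,0,-1,0.113,0,0.022,0,-1,0.126,0,0.032,0,-1,0.138,0,0.042,0]' 50; python3 path.py
```

```text
time: 35.95
tcp_pos: [0.4659, -0.001, 0.1436]
eef_rot: [-0.0, -0.091, 0.996, 0.0]
force: [0.0, 0.2, 0.5]
opening: -0.0002
grasp_force: 0.6
tcp local [-41.5   1.6] z 143.6 f [0.  0.2 0.5] t 35.95
1.88 local 149 tip 200 -> tool dx -0.191 dz -0.026
1.7 local 122 tip 210 -> tool dx -0.164 dz -0.036
1.55 local 99 tip 214 -> tool dx -0.14 dz -0.04
1.4 local 75 tip 215 -> tool dx -0.116 dz -0.041
1.2 local 43 tip 217 -> tool dx -0.085 dz -0.042
1 local 12 tip 209 -> tool dx -0.054 dz -0.035
0.8 local -17 tip 195 -> tool dx -0.025 dz -0.021
0.6 local -43 tip 175 -> tool dx 0.001 dz -0.001
0.4 local -64 tip 149 -> tool dx 0.022 dz 0.025
0.2 local -80 tip 119 -> tool dx 0.038 dz 0.055
0.1 local -84 tip 103 -> tool dx 0.043 dz 0.072
0 local -87 tip 86 -> tool dx 0.045 dz 0.089
```

```bash
cat > lid.py <<'E'
from h import *
C=np.array([.507,.005]); a=np.radians(10.5); R=np.array([[np.cos(a),-np.sin(a)],[np.sin(a),np.cos(a)]])
for cam in ("side","top"):
    im,d=camera(cam); P=pts(cam,d,calibration(cam)); L=(P[...,:2]-C)@R; Z=P[...,2]; Q=np.dstack([L,Z])
    for lo in range(-100,180,20):
        k=(np.abs(L[...,1])<.07)&(np.abs(L[...,1])>.045)&(L[...,0]*1000>lo)&(L[...,0]*1000<lo+20)&(Z>.03)&(Z<.27); print(cam,lo,k.sum(),np.round(np.percentile(Z[k],[5,50,95])*1000) if k.sum() else "")
E
python3 lid.py
```

```text
side -100 0 
side -80 66 [36. 57. 68.]
side -60 167 [ 53.  68. 268.]
side -40 181 [ 55.  97. 265.]
side -20 64 [ 51. 174. 183.]
side 0 104 [ 55. 158. 170.]
side 20 96 [ 56. 144. 155.]
side 40 76 [ 55. 132. 140.]
side 60 59 [113. 120. 126.]
side 80 43 [101. 107. 112.]
side 100 0 
side 120 0 
side 140 0 
side 160 0 
top -100 0 
top -80 21 [44. 63. 67.]
top -60 50 [ 51.  62. 266.]
top -40 28 [ 90. 167. 179.]
top -20 16 [170. 177. 182.]
top 0 9 [160. 163. 167.]
top 20 8 [142. 145. 154.]
top 40 15 [127. 132. 139.]
top 60 19 [113. 120. 128.]
top 80 34 [ 98. 106. 113.]
top 100 0 
top 120 0 
top 140 0 
top 160 0
```

```bash
python3 -m pendant '[-1,0.012,0,0.012,0,-1,0.022,0,0.025,0,-1,0.031,0,0.04,0,-1,0.038,0,0.055,0,-1,0.043,0,0.072,0,-1,0.045,0,0.082,0,-1,0.045,0,0.088,0,-1,0.045,0,0.09,0,-1,0.045,0,0.09,0]' 50; python3 path.py|head -1; python3 lid.py | grep side
```

```text
time: 37.17
tcp_pos: [0.4232, -0.009, 0.0543]
eef_rot: [0.0, -0.091, 0.996, -0.0]
force: [-0.2, -0.3, -0.0]
opening: -0.0
grasp_force: 0.0
tcp local [-85.    1.5] z 54.3 f [-0.2 -0.3 -0. ] t 37.175
side -100 53 [173. 182. 193.]
side -80 69 [ 41. 110. 181.]
side -60 62 [109. 112. 114.]
side -40 80 [108. 111. 115.]
side -20 82 [109. 111. 115.]
side 0 79 [108. 111. 114.]
side 20 79 [108. 111. 113.]
side 40 82 [108. 111. 113.]
side 60 34 [107. 110. 112.]
side 80 0 
side 100 0 
side 120 0 
side 140 0 
side 160 0
```

Nearly shut: the lid's top is at 110–112 mm. I'll press it down until it resists.

```bash
python3 -m pendant '[-1,0,0,0.003,0,-1,0,0,0.005,0,-1,0,0,0.005,0]' 50; python3 -m pendant '[-1,0,0,0.002,0,-1,0,0,0.003,0,-1,0,0,0.003,0]' 50
```

```text
time: 37.65
tcp_pos: [0.4235, -0.009, 0.0525]
eef_rot: [0.002, -0.091, 0.996, -0.0]
force: [-11.6, 0.4, 30.8]
opening: 0.0003
grasp_force: 15.2
time: 38.02
tcp_pos: [0.4237, -0.0091, 0.0522]
eef_rot: [0.003, -0.091, 0.996, -0.0]
force: [-22.5, -0.1, 55.6]
opening: -0.0
grasp_force: 27.9
```

```bash
python3 -m pendant '[-1,0,0,-0.01,0,-1,0.01,0,-0.04,0,-1,0.03,0,-0.1,0,-1,0.05,0,-0.15,0,-1,0.05,0,-0.15,0,-1,0.05,0,-0.15,0]' 50; python3 lid.py | grep -E "top|side" | grep -vE " 0 $"
python3 - <<'E'
from h import *
s=read_state(); print(np.round(s["force"],1),s["tcp_pos"],s["time"])
im,d=camera("top"); P=pts("top",d,calibration("top")); Z=P[...,2]
for n,x,y,lo in (("amber",.7405,.3188,.05),("carton",.771,.1346,.03)): rect(P,(np.hypot(P[...,0]-x,P[...,1]-y)<.08)&(Z>lo),n)
P0=np.load("topP.npy")
for n,Q in (("before",P0),("now",P)): rect(Q,(np.hypot(Q[...,0]-.758,Q[...,1]+.21)<.14)&(Q[...,0]>.7)&(Q[...,2]>.01)&(Q[...,2]<.04),"pip "+n)
E
```

```text
time: 38.78
tcp_pos: [0.3739, -0.0182, 0.1957]
eef_rot: [0.0, -0.091, 0.996, -0.0]
force: [-1.0, -0.4, -0.9]
opening: 0.0003
grasp_force: 0.0
side -80 95 [ 51. 108. 112.]
side -60 85 [107. 111. 113.]
side -40 79 [108. 111. 114.]
side -20 85 [107. 111. 113.]
side 0 80 [108. 110. 114.]
side 20 74 [108. 111. 113.]
side 40 80 [107. 110. 113.]
side 60 33 [108. 110. 113.]
top -80 16 [ 37. 109. 112.]
top -60 59 [104. 110. 115.]
top -40 92 [105. 109. 113.]
top -20 95 [106. 109. 114.]
top 0 95 [105. 110. 114.]
top 20 96 [105. 110. 114.]
top 40 96 [105. 110. 114.]
top 60 57 [ 96. 109. 113.]
[ 0.3  0.2 -0.1] [ 0.37350566 -0.01806772  0.19475648] 38.875
amber 423 ctr [740.5 318.9] size [59.9 67.3] ang 47.2 mean [735.3 313.5 112.3]
carton 675 ctr [771.2 134.6] size [110.6  71.9] ang 76.5 mean [769.2 133.5  48.7]
pip before 454 ctr [ 797.  -184.5] size [225.1 106.5] ang 88.9 mean [ 761.3 -197.4   22.1]
pip now 458 ctr [ 773.7 -192.6] size [ 58.5 247.4] ang 6.0 mean [ 761.1 -197.9   22. ]
```

The lid is level at 110 mm and the bystanders haven't moved.

```bash
python3 -c "
import bench; print(bench.finish_job())"
```

```text
the job is handed in; nothing more can be done
None
```

I packed the carrier, square bottle and round bottle upright in the case, closed the lid flat (top level at 110 mm) and handed the job in at about 39 s; the bystanders did not move, but on the way I drove the held square bottle into the lid by mistake (about 118 N of the 120 N wrist limit in the one reading I have, contact point unknown), so an overload could still count against the run, and the verdict was not shown to me.

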